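# Try the sleeves on the pin gauge and sort out the ones that bind

### The arm

A 7-joint arm with a two-finger parallel gripper is mounted at the origin on the work surface. World frame = base frame: x ahead of the robot, y to its left, z up, the work surface at z = 0. Lengths are in m, angles in rad, forces in N, time in s.
With the tool pointing down it reaches from about 0.425 to 0.925 m from the base axis. Payload 6.8 kg.
Tool frame: the origin (TCP) lies midway between the tips of the shut fingers; the grasp point (between the pads) lies 19 mm behind it; z points along the fingers, y is the direction in which the jaws open and shut (so a half turn about z gives the same grasp; the last joint's range is limited). The gripper opens to 85 mm and grips with 20 to 120 N. Pads are 22 mm wide; open, the fingers measure 114 mm over their backs; the gripper's body (76 mm by 85 mm) begins 54 mm behind the grasp point. The pads swing forward as they close: fully open they stand 13 mm farther back than shut.
Start: joints at [-1.364, 0.477, 0.022, 1.555, -0.011, 1.109, -0.083], TCP at [0.209, 0.642, 0.231] pointing down, gripper open.
Joint ranges: [-2.96, 2.96], [-0.34, 2.1], [-1.41, 1.46], [0.24, 2.44], [-1.37, 4.51], [0.17, 1.92], [-2.96, 2.96]. Speed limits (rad/s): [2.39, 2.39, 3.14, 3.14, 3.14, 3.14, 3.14].

### API

Orientations are given as a rotation vector (axis times angle).
In Python, from bench import r, imaging gives the robot as it stands.
- The arm moves only by the tool jog_arm, never from a script. Its argument "rows" is a list of rows, each an object with "delta_rot": the turn, a rotation vector about the tool's x, y, z in degrees, a list of three; "xyz": the shift along the tool's x, y, z in cm, a list of three; "fingers": the closure, from 0 (fully open) to 1 (shut). A call has exactly 5 rows; each row is the pose to reach, as a shift and turn from the pose measured when the call began, along the tool's axes at that moment; what a row does not reach only later rows make up. A row lasts 1/12 s, in which the tool goes at most 41.7 mm and 7.16 degrees, less where a joint would pass 70% of its speed; a pose out of reach is approached as far as the arm can. A call with a gripper value outside its range is refused whole. The fingers move at their own pace and stop on an object; "grip_force" is the grip in N (left out, the last holds). Time passes only in rows, so rows that repeat a pose let the fingers close, or fill a call up. It gives the time, the measured TCP pose, the force and the opening at its end, in the units of the state.
- r.get_obs(): the state, without advancing time (a new reading comes with each control period).
- imaging.grab_frame(name): name is "scene" or "top"; returns the picture (400x640x3 uint8, blue, green, red); there is no depth.
- imaging.camera_info(name): a dict with "camera_matrix" (3x3 intrinsics, pixels), "xyz" and "attitude" of the camera in the world. Camera axes: x right, y down, z forward; pixel columns grow to the right and rows downward; lengths in m; the calibration is good to about 2 mm. A picture is of the moment at which its call begins. camera_info takes no time and is no camera call.
- r.hand_in(): hands the job in, once; it reports no verdict.
Trained networks look in the newest picture that a camera, given by its name, has taken for a name from the list of things; names that differ only in an ending like _2 or _b are one class to them, and where a whole thing is asked for, a point or a joint stands for the part that bears it (a point fixed in the world has none). Each returns a list of dicts, best first, with "conf" (0 to 1); they miss things now and then, are a little off and sometimes report something else, mostly with a low value. They report only what shows in the picture. A call takes as long as a camera call. They do not tell look-alikes from the thing itself.
- imaging.find_in(camera, query): "position" ([column, row] in pixels, amid what is visible of it).
- imaging.cut_out(camera, query): "region" (400x640 bool, what is visible of it) and "position" ([column, row] in pixels, amid what is visible of it).
- imaging.tip_of(camera, query): "position" ([column, row] in pixels: a listed point, or the origin of a listed thing).
The state is a dict: "clock": time; "joints": joint angles; "qvel": joint speeds; "tau": joint torques, N m; "tcp_pos": TCP position; "orientation": TCP orientation; "contact_force": force on the tool from outside, world axes, zero at the start; "moment": the same for the moment, N m; "grip_width": finger opening in m.
Only numpy, scipy, OpenCV 4.12 (cv2) and the standard library are available. Lean on these libraries where they do the work, as an engineer would, in place of code of your own. Each camera call takes 0.05 s, during which the arm holds its last target.

### The job

Try each of the three sleeves on the gauge pin in front of it: push it along its lane onto the pin until it really stops, gently enough not to ram the gauge. Sleeves that go fully home, with the loose collar pushed back against the block, are good and stay there; draw any sleeve that stops short back off its pin and lay it down gently, on its side, in the empty tray. Leave everything else where it is.

Things in the scene. Friction and masses are not known exactly. Their poses are not given: they have to be found in the camera images.
- gauge: Fixed pin gauge: 270 x 270 x 10 mm aluminium plate with a dark block across its far edge (35 mm thick, top 76 mm above the table, its face 105 mm ahead of the origin). Origin on the table, x along the lanes towards the block (away from the robot), z up. Three pins stand level out of the face towards -x, at y = +90, 0 and -90 mm, axis 42 mm above the table, each with a lane in line.
- pin_tip (a point): Tip of the middle pin, on its axis; fixed to the gauge, same axes. The steel pins are 28 mm in diameter, 68 mm long from the block's face, tapered over the last 8 mm. The lanes are shallow V troughs, 34 mm wide, walls 25 mm high above the table, from 130 mm before the gauge's origin to near the block; they keep a sleeve in line with its pin.
- collar_seat (a point): Where the middle pin leaves the block's face. Round each pin is a dark collar, 42 mm across, 8 mm thick, that slides stiffly (about 4 N, stays where left) and starts 10 to 20 mm off the face. A good sleeve pushes it back against the block and stops hard there; one that binds stops hard on its pin 20 mm or more short of home. Over 45 N on the gauge is ramming it; about 20 N proves a stop.
- sleeve_a_center (a point): Centre (mid-length, on the axis) of an aluminium sleeve: round tube 50 mm in diameter, 90 mm long, 0.24 to 0.41 kg, one end closed. Its x axis runs along it from the closed end to the open mouth (bore 32 mm, wall 9 mm); it may roll about it. It starts lying in a lane of the gauge, mouth towards the pin, closed end towards the robot; which lane varies.
- sleeve_b_center (a point): Centre of the second sleeve, same outside and axes. All three look alike: whether the bore is deep enough for the pin (over 60 mm) or is cut short inside cannot be seen, only found by trying; any of them may bind.
- sleeve_c_center (a point): Centre of the third sleeve, same outside and axes. Sliding a sleeve along its lane alone takes 3 to 9 N, and the collar adds its 4 N; push slowly.
- home_1 (a point): The centre of a sleeve that is fully home in the gauge's left (y = +90 mm) lane (seen along the gauge's +x): on the pin's axis, 42 mm above the table. Fixed to the gauge, same axes.
- home_2 (a point): The centre of a sleeve that is fully home in the gauge's middle lane (seen along the gauge's +x): on the pin's axis, 42 mm above the table. Fixed to the gauge, same axes.
- home_3 (a point): The centre of a sleeve that is fully home in the gauge's right (y = -90 mm) lane (seen along the gauge's +x): on the pin's axis, 42 mm above the table. Fixed to the gauge, same axes.
- reject_tray: The empty open tray for sleeves that bind: grey plastic, fixed, 190 mm (its x) by 160 mm (its y), rim 28 mm high, walls and floor 4 mm, no partitions; origin on the table under its centre. It stands to the left or the right of the gauge; a similar bin, divided in four and 45 mm high with small steel rollers in it, stands on the other side and is not to be used.
- setting_ring: Bystander: loose steel ring, 34 mm in diameter and 14 mm high, lying on top of the gauge's block; origin under its centre.
- caliper: Bystander: loose slide caliper 200 mm long, 12 mm high, lying on the table in front of the gauge, left; origin under its middle.
- spanner: Bystander: loose spanner 160 mm long lying in front of the gauge, right; origin under its middle.
- cleaner: Bystander: white plastic bottle, 60 mm in diameter, 170 mm tall, standing beyond the left tray; origin under its centre.
- brush: Bystander: loose brush 170 mm long, beyond the right tray; origin under its middle.
- plug_gauge: Bystander: dark steel double-ended plug, 44 mm in diameter, 100 mm tall, standing beside the gauge, right; origin under its centre.
There are look-alikes about, which are no part of the job. What is shaped like the part that bears sleeve_a_center but orange is not meant. Leave any pink look-alike of the part that bears sleeve_c_center alone.

How it is judged:
On the way:
1. the sleeve that binds has been tried: pushed onto its pin to its hard stop, 26 mm short of home, and at rest there (((x of sleeve_a_center in the frame of gauge between 0.021 and 0.031 m and z of sleeve_a_center in the frame of gauge below 0.048 m and linear speed of sleeve_a below 0.01 m/s) or (x of sleeve_b_center in the frame of gauge between 0.021 and 0.031 m and z of sleeve_b_center in the frame of gauge below 0.048 m and linear speed of sleeve_b below 0.01 m/s) or (x of sleeve_c_center in the frame of gauge between 0.021 and 0.031 m and z of sleeve_c_center in the frame of gauge below 0.048 m and linear speed of sleeve_c below 0.01 m/s))), for 0.2 s.
At the end, for the whole second after the job is handed in: Every good sleeve is within 6 mm of fully home on its pin; every sleeve that binds lies on its side on the floor of the empty tray, wholly inside its walls; all are at rest and let go ((((distance between sleeve_a_center and home_1 below 0.006 m or distance between sleeve_a_center and home_2 below 0.006 m or distance between sleeve_a_center and home_3 below 0.006 m) and (distance between sleeve_b_center and home_1 below 0.006 m or distance between sleeve_b_center and home_2 below 0.006 m or distance between sleeve_b_center and home_3 below 0.006 m) and x of sleeve_c_center in the frame of reject_tray between -0.065 and 0.065 m and y of sleeve_c_center in the frame of reject_tray between -0.065 and 0.065 m and z of sleeve_c_center in the frame of reject_tray below 0.036 m and angle between sleeve_c_center's own x axis and vertical between 1.4 and 1.75 rad) or ((distance between sleeve_a_center and home_1 below 0.006 m or distance between sleeve_a_center and home_2 below 0.006 m or distance between sleeve_a_center and home_3 below 0.006 m) and (distance between sleeve_c_center and home_1 below 0.006 m or distance between sleeve_c_center and home_2 below 0.006 m or distance between sleeve_c_center and home_3 below 0.006 m) and x of sleeve_b_center in the frame of reject_tray between -0.065 and 0.065 m and y of sleeve_b_center in the frame of reject_tray between -0.065 and 0.065 m and z of sleeve_b_center in the frame of reject_tray below 0.036 m and angle between sleeve_b_center's own x axis and vertical between 1.4 and 1.75 rad) or ((distance between sleeve_b_center and home_1 below 0.006 m or distance between sleeve_b_center and home_2 below 0.006 m or distance between sleeve_b_center and home_3 below 0.006 m) and (distance between sleeve_c_center and home_1 below 0.006 m or distance between sleeve_c_center and home_2 below 0.006 m or distance between sleeve_c_center and home_3 below 0.006 m) and x of sleeve_a_center in the frame of reject_tray between -0.065 and 0.065 m and y of sleeve_a_center in the frame of reject_tray between -0.065 and 0.065 m and z of sleeve_a_center in the frame of reject_tray below 0.036 m and angle between sleeve_a_center's own x axis and vertical between 1.4 and 1.75 rad)) and linear speed of each of sleeve_a, sleeve_b, sleeve_c below 0.02 m/s); the robot touches nothing.
It fails at once if the gauge is rammed: the fingers push a sleeve, and it the gauge, with more than 45 N ((contact force between sleeve_a and gauge above 45 N and contact force between sleeve_a and the fingers above 45 N) or (contact force between sleeve_b and gauge above 45 N and contact force between sleeve_b and the fingers above 45 N) or (contact force between sleeve_c and gauge above 45 N and contact force between sleeve_c and the fingers above 45 N)).
It fails at once if a sleeve is dropped, thrown or knocked: it moves faster than 0.7 m/s with no finger on it ((contact force between sleeve_a and the fingers below 0.05 N and linear speed of sleeve_a above 0.7 m/s) or (contact force between sleeve_b and the fingers below 0.05 N and linear speed of sleeve_b above 0.7 m/s) or (contact force between sleeve_c and the fingers below 0.05 N and linear speed of sleeve_c above 0.7 m/s)).
It fails at once if the robot presses on the gauge itself with more than 45 N (contact force between gauge and the fingers above 45 N or contact force between gauge and the arm above 45 N).
It fails at once if a bystander is moved by more than 40 mm (distance of any of setting_ring, caliper, spanner, cleaner, brush, plug_gauge from where it was at the start of the episode above 0.04 m).
It also fails if it takes over 72 s, if anything falls off the work surface, if the arm or the gripper's body presses on something with over 40 N, if the wrist force passes 120 N, or if a joint passes its speed limit or range.

## Working session

There is one attempt and no reset: what is moved stays moved. The work goes in short steps, Python scripts to look and compute and a tool call to move; the robot and the scene stay as the last step left them, time stands still between calls to the robot, and variables do not carry over. Pictures are saved under pics/ and viewed, and the job is handed in when it is done.

Besides the shell and the picture viewer there is one more tool, called after "Emit:" in YAML: its name, and indented under it one key for each argument. jog_arm: Moves the arm, as the interface text tells. Its arguments: {"type":"object","properties":{"rows":{"type":"array","items":{"type":"object","properties":{"delta_rot":{"type":"array","items":{"type":"number"}},"xyz":{"type":"array","items":{"type":"number"}},"fingers":{"type":"number"}}}},"grip_force":{"type":"number"}},"required":["rows"]}

```bash
ls; mkdir -p pics
python3 - <<'E'
from bench import r, imaging
import cv2
for n in ("scene","top"):
    im=imaging.grab_frame(n); cv2.imwrite(f"pics/{n}0.png",im)
    print(imaging.camera_info(n))
print(r.get_obs())
E
```

```text
pics
{'camera_matrix': array([[466.50542315,   0.        , 318.72264991],
       [  0.        , 466.50542315, 195.31948993],
       [  0.        ,   0.        ,   1.        ]]), 'xyz': array([1.11589961, 0.6776977 , 0.72289123]), 'attitude': array([-0.92207335, -2.37915222,  1.2284369 ])}
{'camera_matrix': array([[364.20148698,   0.        , 323.83335893],
       [  0.        , 364.20148698, 202.37267162],
       [  0.        ,   0.        ,   1.        ]]), 'xyz': array([ 0.33271571, -0.03783326,  1.03429758]), 'attitude': array([-2.14352498,  2.08314594, -0.19213513])}
{'clock': 0.1, 'joints': array([-1.3640706 ,  0.47773165,  0.02237869,  1.55635365, -0.0114838 ,
        1.10929148, -0.08310822]), 'qvel': array([ 7.35021559e-04, -1.90145881e-03,  1.51954846e-03, -2.54464793e-03,
        6.11303695e-05, -1.02638551e-03,  2.05834702e-03]), 'tau': array([ 4.12175810e-03, -5.97763717e+01,  1.61349222e+00, -2.81955868e+01,
        1.28276262e-02,  5.05156961e-03, -3.09691029e-05]), 'tcp_pos': array([0.2088858 , 0.64130595, 0.23041366]), 'orientation': array([-4.92490289e-01, -3.10263904e+00,  2.59479720e-03]), 'contact_force': array([ 0.23633729, -0.07146008, -0.64995505]), 'moment': array([-0.00345799,  0.00286109,  0.03672413]), 'grip_width': 0.08530909304363823}
```

View pics/scene0.png

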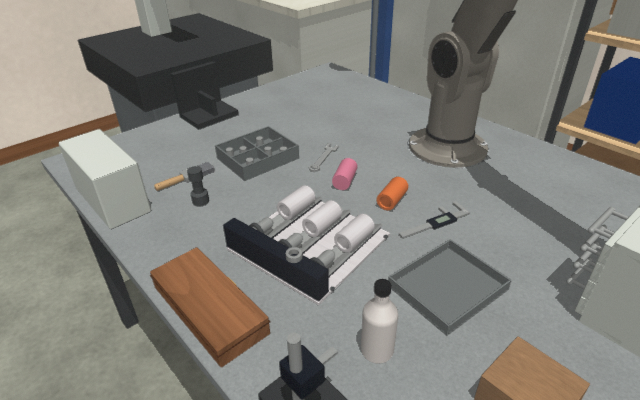

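View pics/top0.png

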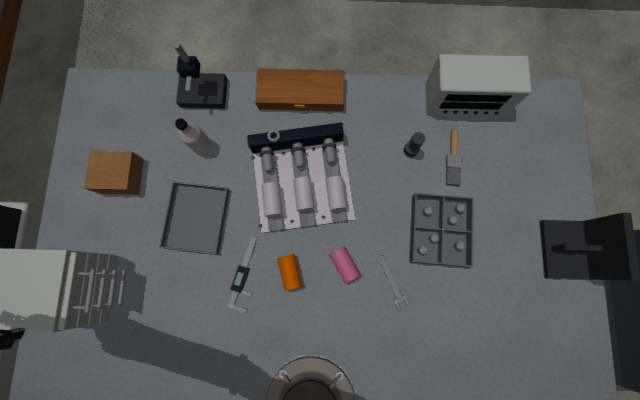

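The two views show three white sleeves in the gauge lanes (top view: 272,200; 304,195; 336,193). The empty tray is on the left at (196,218), and the divided bin is at (442,230). The look-alikes are orange at (288,272) and pink at (345,265).

```bash
cat > h.py <<'E'
from bench import r, imaging
import numpy as np, cv2
from scipy.spatial.transform import Rotation as R
CI={n:imaging.camera_info(n) for n in("scene","top")}
def ray(n,p):
    c=CI[n];d=np.linalg.inv(c["camera_matrix"])@[p[0],p[1],1]
    return np.array(c["xyz"]),R.from_rotvec(c["attitude"]).as_matrix()@d
def at_z(n,p,z):
    o,d=ray(n,p);return o+d*(z-o[2])/d[2]
def proj(n,X):
    c=CI[n];q=(np.atleast_2d(X)-c["xyz"])@R.from_rotvec(c["attitude"]).as_matrix()
    k=q@c["camera_matrix"].T;return k[:,:2]/k[:,2:]
def crop(n,name,x0,y0,x1,y1,s,im=None):
    im=imaging.grab_frame(n) if im is None else im
    cv2.imwrite(f"pics/{name}.png",cv2.resize(im[y0:y1,x0:x1],None,fx=s,fy=s,interpolation=cv2.INTER_CUBIC))
E
python3 - <<'E'
from h import *
imaging.grab_frame
Z=dict(gauge=0,pin_tip=.042,collar_seat=.042,home_1=.042,home_2=.042,home_3=.042,sleeve_a_center=.042,reject_tray=0,plug_gauge=0,caliper=0,setting_ring=.076,cleaner=0)
for n in("top","scene"):
    imaging.grab_frame(n)
    for q,z in Z.items():
        for d in imaging.tip_of(n,q):
            if d["conf"]>.2: print(n,q,round(d["conf"],2),np.round(d["position"],1),np.round(at_z(n,d["position"],z),4))
E
```

```text
top gauge 0.59 [302.3 183.6] [0.5902 0.0433 0.    ]
top pin_tip 0.97 [301. 163.] [0.6398 0.0462 0.042 ]
top collar_seat 0.73 [296.5 144.7] [0.6941 0.0614 0.042 ]
top home_1 0.92 [266.9 165.2] [0.6307 0.1427 0.042 ]
top home_1 0.74 [394.  279.7] [ 0.3233 -0.2148  0.042 ]
top home_1 0.6 [328.9 155.9] [ 0.6629 -0.0324  0.042 ]
top home_1 0.58 [299.2 160.7] [0.6465 0.0516 0.042 ]
top home_2 0.92 [266.9 165.2] [0.6307 0.1427 0.042 ]
top home_2 0.74 [394.  279.7] [ 0.3233 -0.2148  0.042 ]
top home_2 0.6 [328.9 155.9] [ 0.6629 -0.0324  0.042 ]
top home_2 0.58 [299.2 160.7] [0.6465 0.0516 0.042 ]
top home_3 0.92 [266.9 165.2] [0.6307 0.1427 0.042 ]
top home_3 0.74 [394.  279.7] [ 0.3233 -0.2148  0.042 ]
top home_3 0.6 [328.9 155.9] [ 0.6629 -0.0324  0.042 ]
top home_3 0.58 [299.2 160.7] [0.6465 0.0516 0.042 ]
top sleeve_a_center 0.8 [271.5 200.8] [0.5281 0.1238 0.042 ]
top sleeve_a_center 0.63 [289.6 271.5] [0.3365 0.0641 0.042 ]
top reject_tray 0.67 [193.6 218. ] [0.4798 0.3524 0.    ]
top plug_gauge 0.72 [407.8 149.5] [ 0.7029 -0.2661  0.    ]
top plug_gauge 0.53 [392.9 280.9] [ 0.3195 -0.
[... 975 characters left out ...]
e home_2 0.6 [266.  222.1] [ 0.6566 -0.0398  0.042 ]
scene home_3 0.71 [293.6 242.2] [0.6542 0.0582 0.042 ]
scene home_3 0.64 [327.  256.9] [0.6321 0.1425 0.042 ]
scene home_3 0.6 [266.  222.1] [ 0.6566 -0.0398  0.042 ]
scene sleeve_a_center 0.91 [356.6 233.2] [0.5318 0.1313 0.042 ]
scene sleeve_a_center 0.64 [393.3 192.2] [0.3522 0.0834 0.042 ]
scene reject_tray 0.74 [448.2 285.5] [ 0.4764  0.3438 -0.    ]
scene plug_gauge 0.62 [205.4 201.3] [ 0.6929 -0.2631  0.    ]
scene caliper 0.55 [435.8 221.8] [0.3247 0.1993 0.    ]
scene setting_ring 0.58 [295.8 256.4] [0.7011 0.1254 0.076 ]
scene cleaner 0.8 [376.6 349.6] [0.7007 0.3491 0.    ]
scene cleaner 0.35 [278.9 250.2] [0.6676 0.0183 0.    ]
```

Run:
```python
from h import *
im=cv2.imread("pics/top0.png");crop("top","topc",230,110,370,240,5,im)
im=cv2.imread("pics/scene0.png");crop("scene","scenec",215,175,395,300,4,im)
```

```text
(no output)
```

View pics/topc.png

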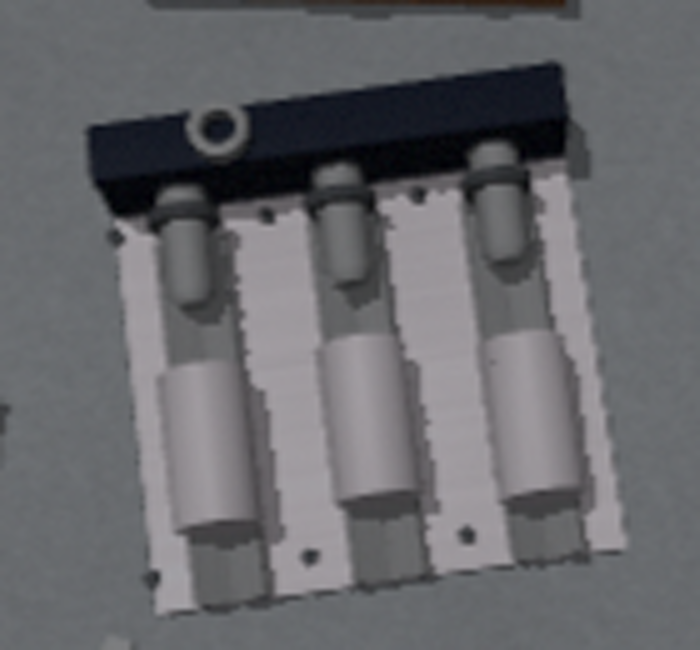

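View pics/scenec.png

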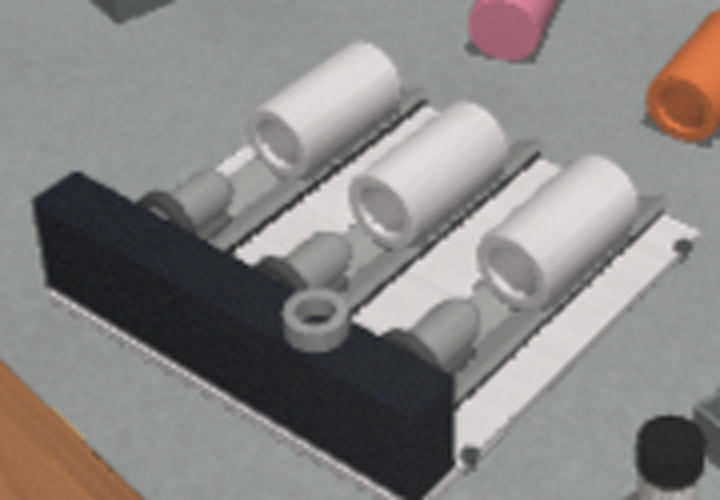

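```bash
cat >> h.py <<'E'
def g2w(g,P):
    P=np.atleast_2d(P);return R.from_euler('z',g[2]).apply(P)+[g[0],g[1],0]
E
python3 - <<'E'
from h import *
from scipy.optimize import least_squares
T=lambda u,v:("top",(u/5+230,v/5+110))
S=lambda u,v:("scene",(u/4+215,v/4+175))
obs=[(T(155,615),(-.135,.135,.01)),(T(627,548),(-.135,-.135,.01)),(T(88,128),(.14,.135,.076)),(T(560,63),(.14,-.135,.076)),
(S(37,202),(.14,-.135,.076)),(S(80,172),(.105,-.135,.076)),(S(453,377),(.105,.135,.076)),(S(700,233),(-.135,.135,.01)),(S(410,500),(.14,.135,.0))]
P=np.array([o[1] for o in obs])
def f(g):
    W=g2w(g,P)
    return np.concatenate([proj(o[0][0],w)[0]-np.array(o[0][1])-.0 for o,w in zip(obs,W)])
s=least_squares(f,[.588,.046,.15],loss='soft_l1')
print(s.x,np.degrees(s.x[2]));print(np.round(f(s.x).reshape(-1,2),1))
g=s.x
for n in("top","scene"):
    for q in [(.037,0,.042),(.105,0,.042)]: print(n,q,g2w(g,q),proj(n,g2w(g,q)))
E
```

```text
[0.59458806 0.04359661 0.16701801] 9.569427332563071
[[-0.4  0.7]
 [-0.2  1. ]
 [-1.4 -1.8]
 [-0.1 -1.7]
 [-2.8 -1.6]
 [-1.8 -2. ]
 [ 0.1 -1.1]
 [ 0.9 -2.6]
 [ 0.4  5.4]]
top (0.037, 0, 0.042) [[0.6310732  0.04974759 0.042     ]] [[299.61361961 165.92446459]]
top (0.105, 0, 0.042) [[0.69812698 0.06105208 0.042     ]] [[296.67159659 143.36630897]]
scene (0.037, 0, 0.042) [[0.6310732  0.04974759 0.042     ]] [[299.19595492 235.63442448]]
scene (0.105, 0, 0.042) [[0.69812698 0.06105208 0.042     ]] [[278.52086048 252.19832159]]
```

Run:
```python
from h import *
from scipy.optimize import least_squares
T=lambda u,v:("top",(u/5+230-.4,v/5+110-.4))
S=lambda u,v:("scene",(u/4+215-.4,v/4+175-.4))
obs=[(T(155,615),(-.135,.135,.01)),(T(627,548),(-.135,-.135,.01)),(T(88,128),(.14,.135,.076)),(T(560,63),(.14,-.135,.076)),
(S(37,202),(.14,-.135,.076)),(S(80,172),(.105,-.135,.076)),(S(453,377),(.105,.135,.076)),(S(700,233),(-.135,.135,.01))]
P=np.array([o[1] for o in obs])
def f(g):
    W=g2w(g,P)
    return np.concatenate([proj(o[0][0],w)[0]-np.array(o[0][1]) for o,w in zip(obs,W)])
s=least_squares(f,[.588,.046,.15],loss='soft_l1');g=s.x
print(g);print(np.round(f(g).reshape(-1,2),1))
for n in("top","scene"):
    im=cv2.resize(cv2.imread(f"pics/{n}0.png"),None,fx=5,fy=5,interpolation=cv2.INTER_CUBIC)
    def pl(pts,c,cl=False):
        q=np.int32((proj(n,g2w(g,pts))+.5)*5);cv2.polylines(im,[q],cl,c,1)
    pl([(-.135,-.135,.01),(.135,-.135,.01),(.135,.135,.01),(-.135,.135,.01)],(0,255,0),True)
    pl([(.105,-.135,.076),(.14,-.135,.076),(.14,.135,.076),(.105,.135,.076)],(0,0,255),True)
    for y in(.09,0,-.09): pl([(.037,y,.042),(.105,y,.042)],(255,0,255));pl([(-.13,y,.067),(-.03,y,.067)],(255,0,0))
    (a,b,c,d)=(230,110,370,240) if n=="top" else (215,175,395,300)
    k=im[b*5:d*5,a*5:c*5]
    if n=="scene":k=cv2.resize(k,None,fx=.85,fy=.85)
    cv2.imwrite(f"pics/ov_{n}.png",k)
```

```text
[0.59584602 0.0447463  0.16691147]
[[-0.4  0.6]
 [-0.2  0.9]
 [-1.4 -1.9]
 [-0.1 -1.7]
 [-2.6 -0.7]
 [-1.6 -1.1]
 [ 0.4 -0.1]
 [ 1.3 -1.7]]
```

View pics/ov_top.png

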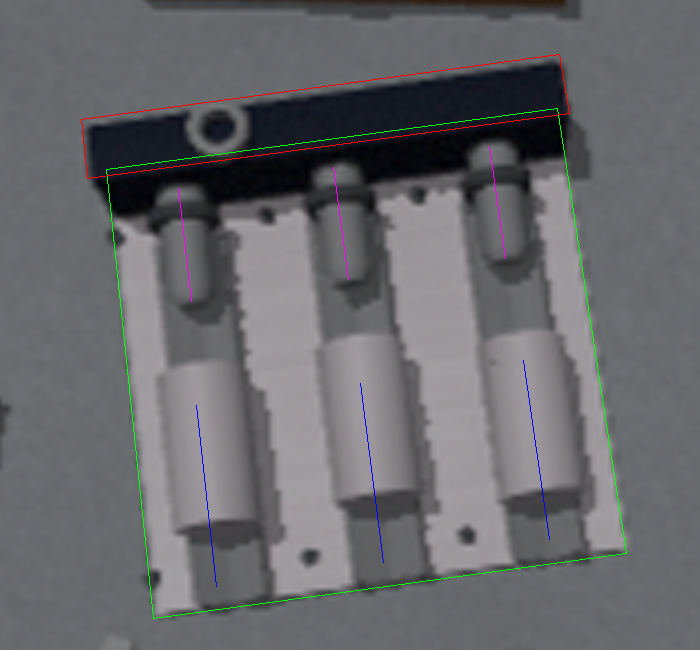

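View pics/ov_scene.png

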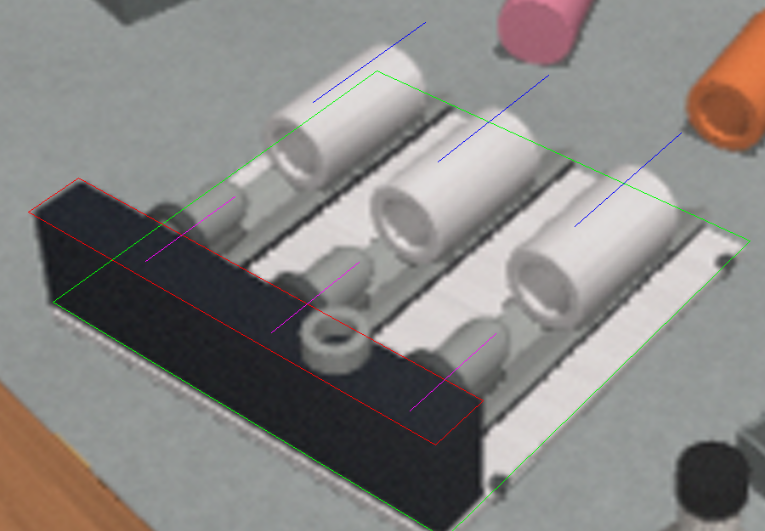

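```bash
cat >> h.py <<'E'
G=np.array([.5950,.0447,.167])
def w2g(W,g=G): return R.from_euler('z',-g[2]).apply(np.atleast_2d(W)-[g[0],g[1],0])
E
python3 - <<'E'
from h import *
T=lambda u,v:(u/5+230-.4,v/5+110-.4)
for a,b in [((215,524),(203,365)),((376,495),(362,338)),((541,495),(525,333))]:
    for p in(a,b):
        print(np.round(w2g(at_z("top",T(*p),.06)),4),end=" ")
    print()
o=r.get_obs();p=o["tcp_pos"];M=R.from_rotvec(o["orientation"]).as_matrix()
print(np.round(M,3))
# tray corners from top pic rim
for p in [(173,182),(230,185),(220,254),(162,248)]: print(np.round(at_z("top",p,.028),3))
print([ (np.round(x,3)) for x in proj("top",[[.478,.348,0]])])
im=cv2.imread("pics/top0.png");crop("top","tray",140,160,260,330,4,im)
E
```

```text
[[-0.0946  0.0879  0.06  ]] [[-0.0053  0.0847  0.06  ]] 
[[-0.0909 -0.0007  0.06  ]] [[-0.0023 -0.0042  0.06  ]] 
[[-0.1033 -0.0895  0.06  ]] [[-0.0121 -0.0939  0.06  ]] 
[[-0.951  0.31  -0.   ]
 [ 0.31   0.951  0.   ]
 [ 0.     0.    -1.   ]]
[0.578 0.411 0.028]
[0.574 0.247 0.028]
[0.378 0.259 0.028]
[0.39  0.421 0.028]
[array([195.051, 218.644])]
```

View pics/tray.png

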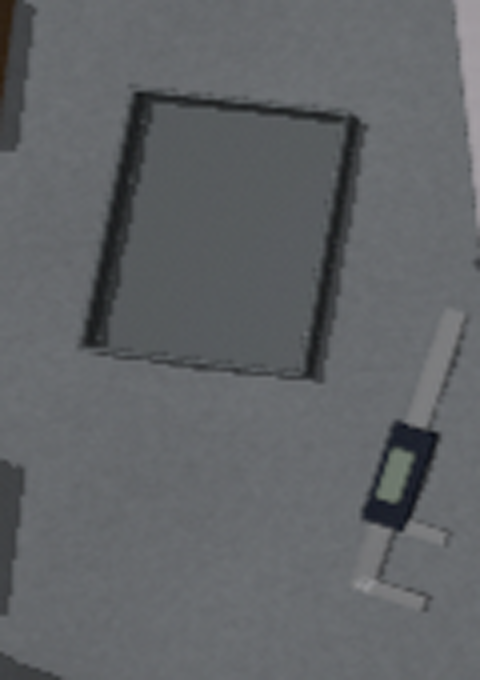

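```bash
cat >> h.py <<'E'
def goal(pos_world,yaw):
    """shift cm and rotvec deg in tool axes"""
    o=r.get_obs();M=R.from_rotvec(o["orientation"])
    t=R.from_euler('z',yaw)*R.from_matrix([[-1,0,0],[0,1,0],[0,0,-1]])
    d=M.inv().apply(np.array(pos_world)-o["tcp_pos"])*100
    rv=np.degrees((M.inv()*t).as_rotvec())
    print("shift cm",np.round(d,2),"rot deg",np.round(rv,2),"t",o["clock"])
def goal_g(x,y,z): goal(g2w(G,[x,y,z])[0],G[2])
def st():
    o=r.get_obs();print("t",round(o["clock"],2),"g",np.round(w2g(o["tcp_pos"])[0],4),"F_g",np.round(R.from_euler('z',-G[2]).apply(o["contact_force"]),1),"w",round(o["grip_width"],4))
E
python3 -c "
from h import *
st();goal_g(-.14,.09,.15)"
```

```text
t 1.4 g [-0.2814  0.653   0.2313] F_g [-0.7 -0.  -0.5] w 0.0855
shift cm [-38.62 -43.34   8.13] rot deg [  0.    -0.   -27.61] t 1.4
```

Emit:
jog_arm:
  rows:
    - {"xyz": [-4,-4,0],"delta_rot": [0,0,-6],"fingers": 1}
    - {"xyz": [-7,-7.5,0],"delta_rot": [0,0,-12],"fingers": 1}
    - {"xyz": [-10,-11,0],"delta_rot": [0,0,-18],"fingers": 1}
    - {"xyz": [-13,-14.5,0],"delta_rot": [0,0,-24],"fingers": 1}
    - {"xyz": [-16,-18,0],"delta_rot": [0,0,-27.6],"fingers": 1}

```text
clock: 1.82
tcp_pos: [0.2935, 0.4494, 0.2314]
orientation: [-0.27, 3.13, 0.0]
contact_force: [1.5, 0.2, 0.4]
grip_width: 0.0252
```

```bash
python3 -c "
from h import *
st();goal_g(-.14,.09,.12)"
```

```text
t 1.82 g [-0.2301  0.4492  0.2314] F_g [ 1.5 -0.   0.4] w 0.0252
shift cm [ -8.81 -35.96  11.13] rot deg [0.01 0.02 0.3 ] t 1.8167
```

Emit:
jog_arm:
  rows:
    - {"xyz": [-1,-4,0],"fingers": 1}
    - {"xyz": [-2,-8,0],"fingers": 1}
    - {"xyz": [-3,-12,0],"fingers": 1}
    - {"xyz": [-4,-16,0],"fingers": 1}
    - {"xyz": [-5,-20,1],"fingers": 1}

```text
$.rows[0]: bad value
```

Emit:
jog_arm:
  rows:
    - {"xyz": [-1,-4,2],"fingers": 1}
    - {"xyz": [-2,-8,4],"fingers": 1}
    - {"xyz": [-3,-12,6],"fingers": 1}
    - {"xyz": [-3.8,-16,8],"fingers": 1}
    - {"xyz": [-3.8,-16,10],"fingers": 1}

```text
$.rows[0]: bad value
```

```bash
python3 -c "
from h import *
st();goal_g(-.13,.09,.036)"
```

```text
t 1.82 g [-0.2301  0.4492  0.2314] F_g [ 1.5 -0.   0.4] w 0.0252
shift cm [ -9.81 -35.97  19.53] rot deg [0.01 0.02 0.3 ] t 1.8167
```

delta_rot is required in each row.

Emit:
jog_arm:
  rows:
    - {"xyz": [-1,-4,0],"delta_rot": [0,0,0],"fingers": 1}
    - {"xyz": [-2,-8,0],"delta_rot": [0,0,0],"fingers": 1}
    - {"xyz": [-3,-12,0],"delta_rot": [0,0,0],"fingers": 1}
    - {"xyz": [-4,-16,0],"delta_rot": [0,0,0],"fingers": 1}
    - {"xyz": [-5,-20,1],"delta_rot": [0,0,0],"fingers": 1}

```text
clock: 2.23
tcp_pos: [0.3781, 0.2605, 0.2232]
orientation: [-0.27, 3.127, 0.004]
contact_force: [1.3, 0.6, -0.2]
grip_width: -0.0003
```

```bash
python3 -c "
from h import *
st();goal_g(-.135,.09,.08)"
```

```text
t 2.23 g [-0.178   0.2488  0.2232] F_g [ 1.3  0.4 -0.2] w -0.0003
shift cm [ -4.17 -15.94  14.3 ] rot deg [0.14 0.21 0.29] t 2.2333
```

Emit:
jog_arm:
  rows:
    - {"xyz": [-0.9,-3,2.5],"delta_rot": [0,0,0],"fingers": 1}
    - {"xyz": [-1.8,-6,5],"delta_rot": [0,0,0],"fingers": 1}
    - {"xyz": [-2.7,-9,7.5],"delta_rot": [0,0,0],"fingers": 1}
    - {"xyz": [-3.5,-12.5,10],"delta_rot": [0,0,0],"fingers": 1}
    - {"xyz": [-4.2,-15.9,12],"delta_rot": [0,0,0.3],"fingers": 1}

```text
clock: 2.65
tcp_pos: [0.4474, 0.1108, 0.1023]
orientation: [-0.263, 3.126, 0.005]
contact_force: [1.4, -0.1, -0.9]
grip_width: -0.0
```

```bash
python3 -c "
from h import *
st();goal_g(-.128,.09,.036)
crop('top','a1',230,110,370,260,4)
crop('scene','a1s',250,150,450,300,4)"
```

```text
t 2.65 g [-0.1346  0.0897  0.1023] F_g [ 1.3 -0.3 -0.9] w -0.0
shift cm [-0.63  0.01  6.64] rot deg [0.15 0.25 0.06] t 2.65
```

View pics/a1s.png

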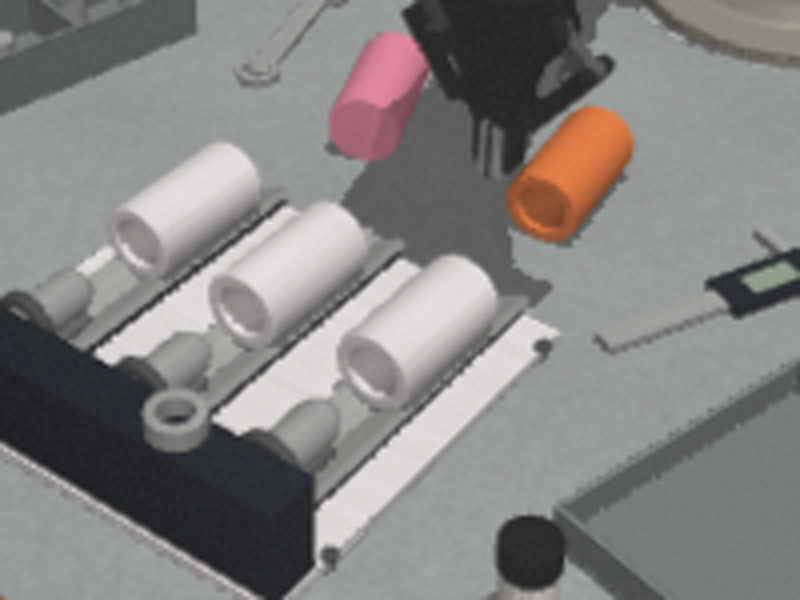

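The scene view shows the shut fingers above and behind the left sleeve at crop (500,170), clear of the orange one. I'll descend now.

Emit:
jog_arm:
  rows:
    - {"xyz": [0,0,2],"delta_rot": [0,0,0],"fingers": 1}
    - {"xyz": [0,0,4],"delta_rot": [0,0.2,0],"fingers": 1}
    - {"xyz": [0,0,6],"delta_rot": [0.1,0.2,0],"fingers": 1}
    - {"xyz": [0,0,6.6],"delta_rot": [0.1,0.2,0],"fingers": 1}
    - {"xyz": [-0.5,0,6.6],"delta_rot": [0.1,0.2,0],"fingers": 1}

```text
clock: 3.17
tcp_pos: [0.4497, 0.1058, 0.0337]
orientation: [0.248, -3.124, 0.006]
contact_force: [0.2, -1.0, -0.1]
grip_width: -0.0001
```

Emit:
jog_arm:
  rows:
    - {"xyz": [-0.4,0,0],"delta_rot": [0,0,0],"fingers": 1}
    - {"xyz": [-0.8,0,0],"delta_rot": [0,0,0],"fingers": 1}
    - {"xyz": [-1.2,0,0],"delta_rot": [0,0,0],"fingers": 1}
    - {"xyz": [-1.6,0,0],"delta_rot": [0,0,0],"fingers": 1}
    - {"xyz": [-2.0,0,0],"delta_rot": [0,0,0],"fingers": 1}

```text
clock: 3.58
tcp_pos: [0.4704, 0.1093, 0.0342]
orientation: [0.248, -3.125, 0.006]
contact_force: [-0.1, 0.8, -0.0]
grip_width: -0.0002
```

```bash
python3 -c "
from h import *
st()"
```

```text
t 3.58 g [-0.1121  0.0844  0.0342] F_g [ 0.   0.8 -0. ] w -0.0002
```

Emit:
jog_arm:
  rows:
    - {"xyz": [-0.4,0.2,0],"delta_rot": [0,0,-0.2],"fingers": 1}
    - {"xyz": [-0.8,0.4,0],"delta_rot": [0,0,-0.5],"fingers": 1}
    - {"xyz": [-1.2,0.5,0],"delta_rot": [0,0,-0.5],"fingers": 1}
    - {"xyz": [-1.6,0.5,0],"delta_rot": [0,0,-0.5],"fingers": 1}
    - {"xyz": [-2.0,0.5,0],"delta_rot": [0,0,-0.5],"fingers": 1}

```text
clock: 4.0
tcp_pos: [0.4886, 0.1174, 0.0338]
orientation: [0.262, -3.122, 0.006]
contact_force: [-4.1, -0.1, 3.0]
grip_width: -0.0004
```

```bash
python3 -c "
from h import *
st()"
```

```text
t 4.0 g [-0.0929  0.0894  0.0338] F_g [-4.1  0.6  3. ] w -0.0004
```

Emit:
jog_arm:
  rows:
    - {"xyz": [-0.4,0,0],"delta_rot": [0,0,0],"fingers": 1}
    - {"xyz": [-0.8,0,0],"delta_rot": [0,0,0],"fingers": 1}
    - {"xyz": [-1.2,0,0],"delta_rot": [0,0,0],"fingers": 1}
    - {"xyz": [-1.6,0,0],"delta_rot": [0,0,0],"fingers": 1}
    - {"xyz": [-2.0,0,0],"delta_rot": [0,0,0],"fingers": 1}

```text
clock: 4.42
tcp_pos: [0.5087, 0.1209, 0.0336]
orientation: [0.262, -3.122, 0.006]
contact_force: [-4.6, -0.2, 2.9]
grip_width: -0.0003
```

```bash
python3 -c "
from h import *
st()
crop('top','a2',230,110,370,260,4)"
```

```text
t 4.42 g [-0.0725  0.0895  0.0336] F_g [-4.5  0.5  2.9] w -0.0003
```

View pics/a2.png

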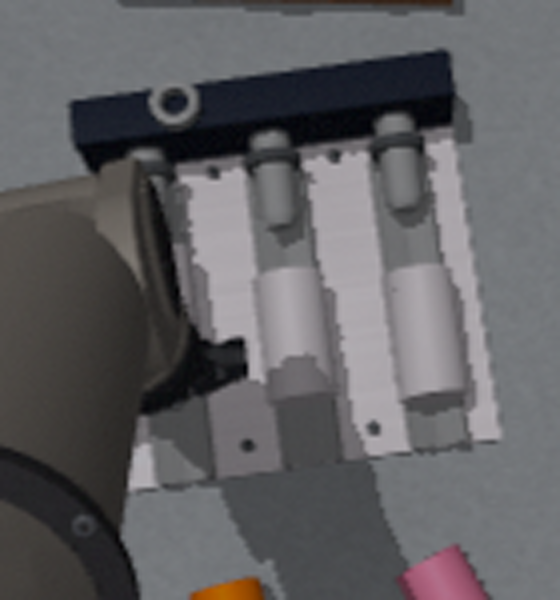

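The arm hides the left lane from the top camera, so I'll check this lane with force and the scene view.

Emit:
jog_arm:
  rows:
    - {"xyz": [-0.3,0,0],"delta_rot": [0,0,0],"fingers": 1}
    - {"xyz": [-0.6,0,0],"delta_rot": [0,0,0],"fingers": 1}
    - {"xyz": [-0.9,0,0],"delta_rot": [0,0,0],"fingers": 1}
    - {"xyz": [-1.2,0,0],"delta_rot": [0,0,0],"fingers": 1}
    - {"xyz": [-1.5,0,0],"delta_rot": [0,0,0],"fingers": 1}

```text
clock: 4.88
tcp_pos: [0.5248, 0.1237, 0.0336]
orientation: [0.262, -3.123, 0.006]
contact_force: [-3.9, 0.6, 2.7]
grip_width: -0.0004
```

```bash
python3 -c "
from h import *
st()
crop('scene','a3',215,150,415,300,4)"
```

```text
t 4.88 g [-0.0561  0.0895  0.0336] F_g [-3.8  1.2  2.7] w -0.0004
```

View pics/a3.png

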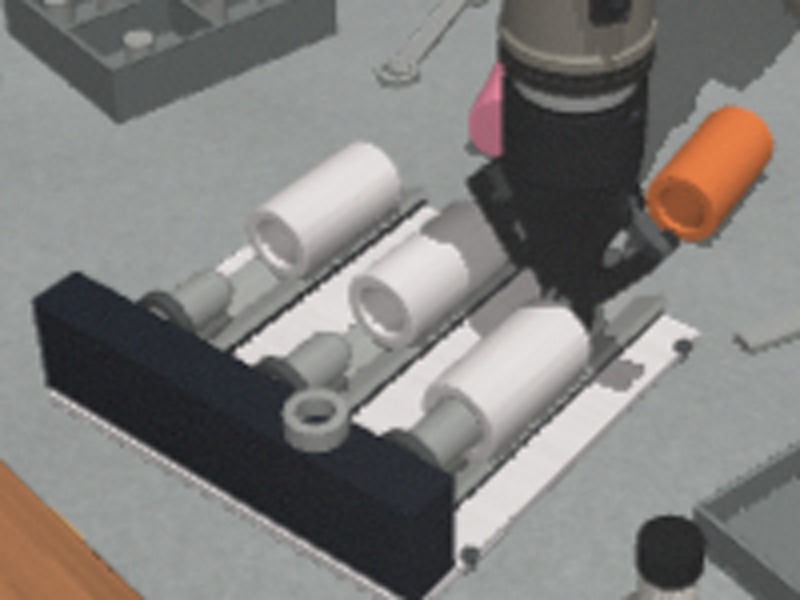

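Emit:
jog_arm:
  rows:
    - {"xyz": [-0.25,0,0],"delta_rot": [0,0,0],"fingers": 1}
    - {"xyz": [-0.5,0,0],"delta_rot": [0,0,0],"fingers": 1}
    - {"xyz": [-0.75,0,0],"delta_rot": [0,0,0],"fingers": 1}
    - {"xyz": [-1.0,0,0],"delta_rot": [0,0,0],"fingers": 1}
    - {"xyz": [-1.2,0,0],"delta_rot": [0,0,0],"fingers": 1}

```text
clock: 5.35
tcp_pos: [0.5379, 0.1259, 0.0337]
orientation: [0.262, -3.124, 0.005]
contact_force: [-2.1, -1.2, 1.2]
grip_width: 0.0002
```

Emit:
jog_arm:
  rows:
    - {"xyz": [-0.05,0,0],"delta_rot": [0,0,0],"fingers": 1}
    - {"xyz": [-0.1,0,0],"delta_rot": [0,0,0],"fingers": 1}
    - {"xyz": [-0.15,0,0],"delta_rot": [0,0,0],"fingers": 1}
    - {"xyz": [-0.2,0,0],"delta_rot": [0,0,0],"fingers": 1}
    - {"xyz": [-0.25,0,0],"delta_rot": [0,0,0],"fingers": 1}

```text
clock: 5.77
tcp_pos: [0.5402, 0.1263, 0.0337]
orientation: [0.262, -3.124, 0.005]
contact_force: [-4.0, -0.7, 1.8]
grip_width: -0.0001
```

```bash
python3 -c "
from h import *
st()"
```

```text
t 5.77 g [-0.0405  0.0896  0.0337] F_g [-4.1 -0.   1.8] w -0.0001
```

Emit:
jog_arm:
  rows:
    - {"xyz": [-0.07,0,0],"delta_rot": [0,0,0],"fingers": 1}
    - {"xyz": [-0.14,0,0],"delta_rot": [0,0,0],"fingers": 1}
    - {"xyz": [-0.21,0,0],"delta_rot": [0,0,0],"fingers": 1}
    - {"xyz": [-0.28,0,0],"delta_rot": [0,0,0],"fingers": 1}
    - {"xyz": [-0.35,0,0],"delta_rot": [0,0,0],"fingers": 1}

```text
clock: 6.18
tcp_pos: [0.5436, 0.1269, 0.0336]
orientation: [0.262, -3.124, 0.005]
contact_force: [-4.2, -0.3, 1.4]
grip_width: -0.0002
```

Emit:
jog_arm:
  rows:
    - {"xyz": [-0.05,0,0],"delta_rot": [0,0,0],"fingers": 1}
    - {"xyz": [-0.1,0,0],"delta_rot": [0,0,0],"fingers": 1}
    - {"xyz": [-0.15,0,0],"delta_rot": [0,0,0],"fingers": 1}
    - {"xyz": [-0.2,0,0],"delta_rot": [0,0,0],"fingers": 1}
    - {"xyz": [-0.25,0,0],"delta_rot": [0,0,0],"fingers": 1}

```text
clock: 6.6
tcp_pos: [0.546, 0.1272, 0.0336]
orientation: [0.262, -3.124, 0.006]
contact_force: [-3.7, -0.3, 2.2]
grip_width: 0.0002
```

Emit:
jog_arm:
  rows:
    - {"xyz": [-0.05,0,0],"delta_rot": [0,0,0],"fingers": 1}
    - {"xyz": [-0.1,0,0],"delta_rot": [0,0,0],"fingers": 1}
    - {"xyz": [-0.15,0,0],"delta_rot": [0,0,0],"fingers": 1}
    - {"xyz": [-0.2,0,0],"delta_rot": [0,0,0],"fingers": 1}
    - {"xyz": [-0.25,0,0],"delta_rot": [0,0,0],"fingers": 1}

```text
clock: 7.02
tcp_pos: [0.5485, 0.1277, 0.0336]
orientation: [0.262, -3.124, 0.005]
contact_force: [-3.7, -1.0, 2.2]
grip_width: 0.0002
```

```bash
python3 -c "
from h import *
st()"
```

```text
t 7.02 g [-0.032   0.0895  0.0336] F_g [-3.8 -0.4  2.2] w 0.0002
```

Emit:
jog_arm:
  rows:
    - {"xyz": [-0.05,0,0],"delta_rot": [0,0,0],"fingers": 1}
    - {"xyz": [-0.1,0,0],"delta_rot": [0,0,0],"fingers": 1}
    - {"xyz": [-0.15,0,0],"delta_rot": [0,0,0],"fingers": 1}
    - {"xyz": [-0.2,0,0],"delta_rot": [0,0,0],"fingers": 1}
    - {"xyz": [-0.25,0,0],"delta_rot": [0,0,0],"fingers": 1}

```text
clock: 7.43
tcp_pos: [0.551, 0.1281, 0.0336]
orientation: [0.262, -3.124, 0.005]
contact_force: [-5.1, -0.8, 3.5]
grip_width: 0.0001
```

Emit:
jog_arm:
  rows:
    - {"xyz": [-0.05,0,0],"delta_rot": [0,0,0],"fingers": 1}
    - {"xyz": [-0.1,0,0],"delta_rot": [0,0,0],"fingers": 1}
    - {"xyz": [-0.15,0,0],"delta_rot": [0,0,0],"fingers": 1}
    - {"xyz": [-0.2,0,0],"delta_rot": [0,0,0],"fingers": 1}
    - {"xyz": [-0.25,0,0],"delta_rot": [0,0,0],"fingers": 1}

```text
clock: 7.85
tcp_pos: [0.5535, 0.1285, 0.0336]
orientation: [0.262, -3.124, 0.006]
contact_force: [-5.3, -0.9, 3.2]
grip_width: 0.0002
```

Emit:
jog_arm:
  rows:
    - {"xyz": [-0.05,0,0],"delta_rot": [0,0,0],"fingers": 1}
    - {"xyz": [-0.1,0,0],"delta_rot": [0,0,0],"fingers": 1}
    - {"xyz": [-0.15,0,0],"delta_rot": [0,0,0],"fingers": 1}
    - {"xyz": [-0.2,0,0],"delta_rot": [0,0,0],"fingers": 1}
    - {"xyz": [-0.25,0,0],"delta_rot": [0,0,0],"fingers": 1}

```text
clock: 8.27
tcp_pos: [0.5559, 0.1289, 0.0336]
orientation: [0.262, -3.124, 0.005]
contact_force: [-4.5, -0.7, 3.5]
grip_width: -0.0002
```

```bash
python3 -c "
from h import *
st()
crop('scene','a4',265,200,365,275,8)"
```

```text
t 8.27 g [-0.0245  0.0895  0.0336] F_g [-4.6  0.1  3.5] w -0.0002
```

View pics/a4.png

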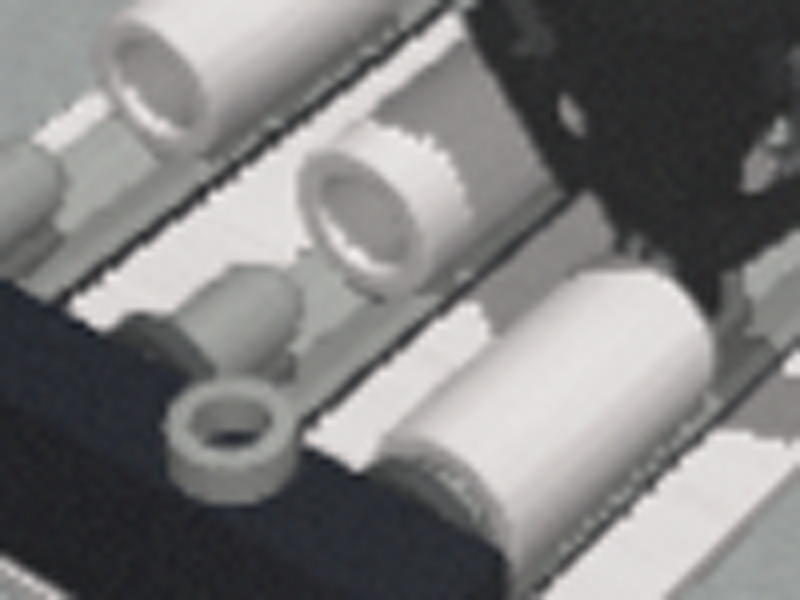

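The mouth is now only a few mm from the collar at crop (430,490). I'll keep creeping forward.

Emit:
jog_arm:
  rows:
    - {"xyz": [-0.05,0,0],"delta_rot": [0,0,0],"fingers": 1}
    - {"xyz": [-0.1,0,0],"delta_rot": [0,0,0],"fingers": 1}
    - {"xyz": [-0.15,0,0],"delta_rot": [0,0,0],"fingers": 1}
    - {"xyz": [-0.2,0,0],"delta_rot": [0,0,0],"fingers": 1}
    - {"xyz": [-0.25,0,0],"delta_rot": [0,0,0],"fingers": 1}

```text
clock: 8.73
tcp_pos: [0.5586, 0.1294, 0.0336]
orientation: [0.262, -3.124, 0.006]
contact_force: [-4.4, -0.2, 4.1]
grip_width: -0.0
```

Emit:
jog_arm:
  rows:
    - {"xyz": [-0.03,0,0],"delta_rot": [0,0,0],"fingers": 1}
    - {"xyz": [-0.06,0,0],"delta_rot": [0,0,0],"fingers": 1}
    - {"xyz": [-0.09,0,0],"delta_rot": [0,0,0],"fingers": 1}
    - {"xyz": [-0.12,0,0],"delta_rot": [0,0,0],"fingers": 1}
    - {"xyz": [-0.15,0,0],"delta_rot": [0,0,0],"fingers": 1}

```text
clock: 9.15
tcp_pos: [0.56, 0.1297, 0.0336]
orientation: [0.262, -3.124, 0.005]
contact_force: [-4.3, -0.7, 5.0]
grip_width: 0.0003
```

Emit:
jog_arm:
  rows:
    - {"xyz": [-0.05,0,0],"delta_rot": [0,0,0],"fingers": 1}
    - {"xyz": [-0.1,0,0],"delta_rot": [0,0,0],"fingers": 1}
    - {"xyz": [-0.15,0,0],"delta_rot": [0,0,0],"fingers": 1}
    - {"xyz": [-0.2,0,0],"delta_rot": [0,0,0],"fingers": 1}
    - {"xyz": [-0.25,0,0],"delta_rot": [0,0,0],"fingers": 1}

```text
clock: 9.57
tcp_pos: [0.5621, 0.13, 0.0335]
orientation: [0.262, -3.123, 0.006]
contact_force: [-7.6, -1.2, 6.1]
grip_width: 0.0001
```

```bash
python3 -c "
from h import *
st()
crop('scene','a5',265,200,365,275,8)"
```

```text
t 9.57 g [-0.0182  0.0896  0.0335] F_g [-7.7  0.1  6.1] w 0.0001
```

View pics/a5.png

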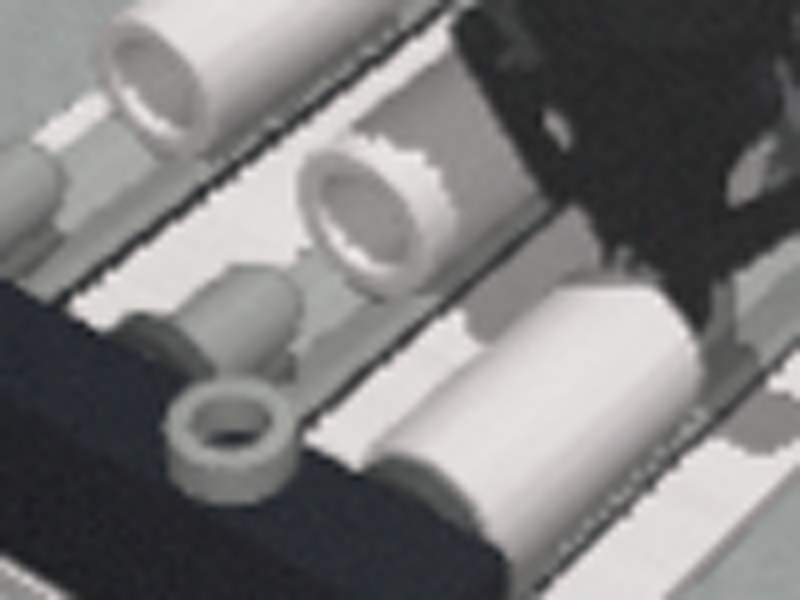

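The mouth touches the collar and force has stepped up to about 8 N, as the collar's 4 N predicts.

Emit:
jog_arm:
  rows:
    - {"xyz": [-0.05,0,0],"delta_rot": [0,0,0],"fingers": 1}
    - {"xyz": [-0.1,0,0],"delta_rot": [0,0,0],"fingers": 1}
    - {"xyz": [-0.15,0,0],"delta_rot": [0,0,0],"fingers": 1}
    - {"xyz": [-0.2,0,0],"delta_rot": [0,0,0],"fingers": 1}
    - {"xyz": [-0.25,0,0],"delta_rot": [0,0,0],"fingers": 1}

```text
clock: 10.03
tcp_pos: [0.5621, 0.13, 0.0331]
orientation: [0.262, -3.117, 0.006]
contact_force: [-11.6, -1.2, 8.1]
grip_width: 0.0002
```

Emit:
jog_arm:
  rows:
    - {"xyz": [-0.05,0,0],"delta_rot": [0,0,0],"fingers": 1}
    - {"xyz": [-0.1,0,0],"delta_rot": [0,0,0],"fingers": 1}
    - {"xyz": [-0.15,0,0],"delta_rot": [0,0,0],"fingers": 1}
    - {"xyz": [-0.2,0,0],"delta_rot": [0,0,0],"fingers": 1}
    - {"xyz": [-0.25,0,0],"delta_rot": [0,0,0],"fingers": 1}

```text
clock: 10.45
tcp_pos: [0.562, 0.1299, 0.0326]
orientation: [0.262, -3.112, 0.007]
contact_force: [-12.9, -0.8, 10.7]
grip_width: -0.0004
```

Emit:
jog_arm:
  rows:
    - {"xyz": [-0.1,0,-0.1],"delta_rot": [0,0,0],"fingers": 1}
    - {"xyz": [-0.2,0,-0.1],"delta_rot": [0,0,0],"fingers": 1}
    - {"xyz": [-0.3,0,-0.1],"delta_rot": [0,0,0],"fingers": 1}
    - {"xyz": [-0.35,0,-0.1],"delta_rot": [0,0,0],"fingers": 1}
    - {"xyz": [-0.4,0,-0.1],"delta_rot": [0,0,0],"fingers": 1}

```text
clock: 10.87
tcp_pos: [0.5659, 0.1306, 0.0333]
orientation: [0.262, -3.112, 0.007]
contact_force: [-4.6, 0.4, -1.5]
grip_width: 0.0
```

```bash
python3 -c "
from h import *
st();goal_g(-.018,.09,.036)"
```

```text
t 10.87 g [-0.0144  0.0896  0.0333] F_g [-4.5  1.2 -1.5] w 0.0
shift cm [ 0.37  0.04 -0.27] rot deg [-0.18 -1.09  0.04] t 10.8667
```

Emit:
jog_arm:
  rows:
    - {"xyz": [-0.0,0,-0.1],"delta_rot": [0,-0.5,0],"fingers": 1}
    - {"xyz": [-0.05,0,-0.2],"delta_rot": [0,-1,0],"fingers": 1}
    - {"xyz": [-0.1,0,-0.2],"delta_rot": [0,-1,0],"fingers": 1}
    - {"xyz": [-0.15,0,-0.2],"delta_rot": [0,-1,0],"fingers": 1}
    - {"xyz": [-0.2,0,-0.2],"delta_rot": [0,-1,0],"fingers": 1}

```text
clock: 11.28
tcp_pos: [0.567, 0.1306, 0.0353]
orientation: [0.263, -3.127, 0.006]
contact_force: [-7.8, -1.7, 3.7]
grip_width: -0.0001
```

Emit:
jog_arm:
  rows:
    - {"xyz": [-0.05,0,0],"delta_rot": [0,0,0],"fingers": 1}
    - {"xyz": [-0.1,0,0],"delta_rot": [0,0,0],"fingers": 1}
    - {"xyz": [-0.15,0,0],"delta_rot": [0,0,0],"fingers": 1}
    - {"xyz": [-0.2,0,0],"delta_rot": [0,0,0],"fingers": 1}
    - {"xyz": [-0.25,0,0],"delta_rot": [0,0,0],"fingers": 1}

```text
clock: 11.7
tcp_pos: [0.5682, 0.1307, 0.0353]
orientation: [0.262, -3.125, 0.006]
contact_force: [-8.3, -0.5, 2.2]
grip_width: -0.0001
```

```bash
python3 -c "
from h import *
st();goal_g(-.018,.09,.036)
crop('scene','a6',265,200,365,275,8)"
```

```text
t 11.7 g [-0.0122  0.0892  0.0353] F_g [-8.3  0.9  2.2] w -0.0001
shift cm [ 0.59  0.08 -0.07] rot deg [-0.2  -0.35  0.03] t 11.7
```

View pics/a6.png

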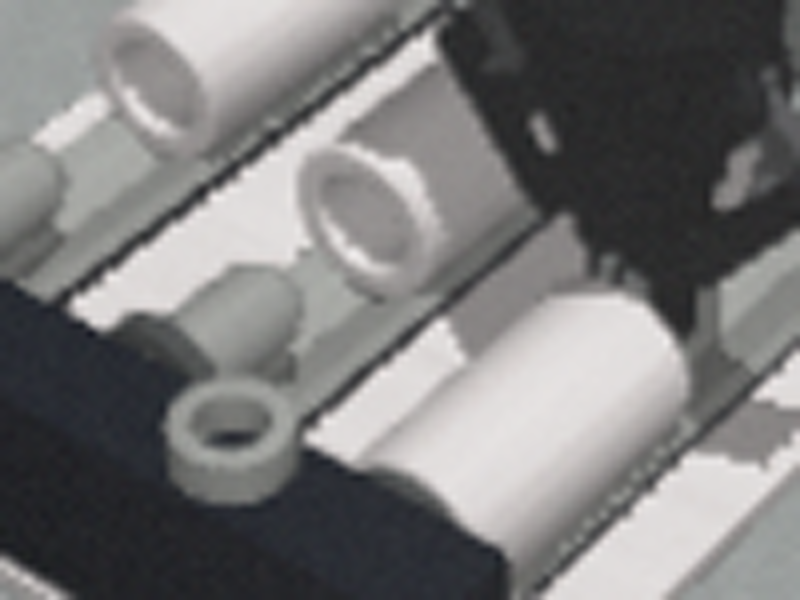

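Earlier stalls gave only about 5 N per mm commanded, so 4 mm steps are safe.

Emit:
jog_arm:
  rows:
    - {"xyz": [-0.08,0,0],"delta_rot": [0,0,0],"fingers": 1}
    - {"xyz": [-0.16,0,0],"delta_rot": [0,0,0],"fingers": 1}
    - {"xyz": [-0.24,0,0],"delta_rot": [0,0,0],"fingers": 1}
    - {"xyz": [-0.32,0,0],"delta_rot": [0,0,0],"fingers": 1}
    - {"xyz": [-0.4,0,0],"delta_rot": [0,0,0],"fingers": 1}

```text
clock: 12.17
tcp_pos: [0.5713, 0.1312, 0.0353]
orientation: [0.262, -3.123, 0.006]
contact_force: [-6.6, -0.4, 2.7]
grip_width: -0.0002
```

Emit:
jog_arm:
  rows:
    - {"xyz": [-0.08,0,0],"delta_rot": [0,0,0],"fingers": 1}
    - {"xyz": [-0.16,0,0],"delta_rot": [0,0,0],"fingers": 1}
    - {"xyz": [-0.24,0,0],"delta_rot": [0,0,0],"fingers": 1}
    - {"xyz": [-0.32,0,0],"delta_rot": [0,0,0],"fingers": 1}
    - {"xyz": [-0.4,0,0],"delta_rot": [0,0,0],"fingers": 1}

```text
clock: 12.58
tcp_pos: [0.5745, 0.1317, 0.0354]
orientation: [0.262, -3.121, 0.007]
contact_force: [-7.8, -0.4, 1.4]
grip_width: 0.0001
```

```bash
python3 -c "
from h import *
st();goal_g(-.018,.09,.036)
crop('scene','a7',265,200,365,275,8)"
```

```text
t 12.58 g [-0.0058  0.0892  0.0354] F_g [-7.7  0.9  1.4] w 0.0001
shift cm [ 1.23  0.08 -0.05] rot deg [-0.2  -0.54  0.04] t 12.5833
```

View pics/a7.png

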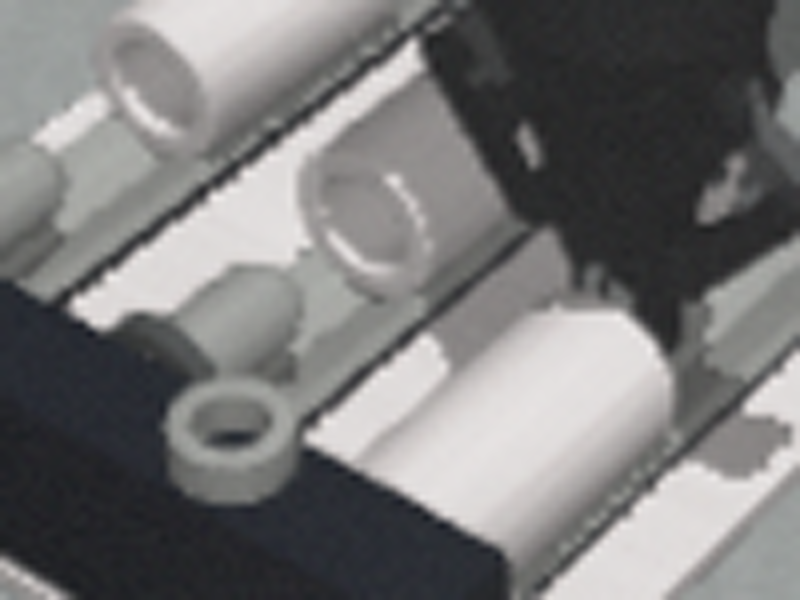

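The collar is now hidden behind the block and the sleeve is still moving. I'll continue until it stalls.

Emit:
jog_arm:
  rows:
    - {"xyz": [-0.08,0,0],"delta_rot": [0,-0.2,0],"fingers": 1}
    - {"xyz": [-0.16,0,0],"delta_rot": [0,-0.4,0],"fingers": 1}
    - {"xyz": [-0.24,0,0],"delta_rot": [0,-0.4,0],"fingers": 1}
    - {"xyz": [-0.32,0,0],"delta_rot": [0,-0.4,0],"fingers": 1}
    - {"xyz": [-0.4,0,0],"delta_rot": [0,-0.4,0],"fingers": 1}

```text
clock: 13.05
tcp_pos: [0.5746, 0.1318, 0.0352]
orientation: [0.262, -3.12, 0.007]
contact_force: [-17.4, -3.2, 12.0]
grip_width: 0.0001
```

Emit:
jog_arm:
  rows:
    - {"xyz": [-0.08,0,0],"delta_rot": [0,0,0],"fingers": 1}
    - {"xyz": [-0.16,0,0],"delta_rot": [0,0,0],"fingers": 1}
    - {"xyz": [-0.24,0,0],"delta_rot": [0,0,0],"fingers": 1}
    - {"xyz": [-0.32,0,0],"delta_rot": [0,0,0],"fingers": 1}
    - {"xyz": [-0.4,0,0],"delta_rot": [0,0,0],"fingers": 1}

```text
clock: 13.47
tcp_pos: [0.5744, 0.1316, 0.0352]
orientation: [0.262, -3.112, 0.008]
contact_force: [-20.5, -3.0, 16.4]
grip_width: 0.0
```

It stalled hard at 20 N. I'll back off and go to the middle lane.

Emit:
jog_arm:
  rows:
    - {"xyz": [0.5,0,0],"delta_rot": [0,-0.5,0],"fingers": 1}
    - {"xyz": [3.5,0,-2],"delta_rot": [0,-1,0],"fingers": 1}
    - {"xyz": [6.5,0,-5],"delta_rot": [0,-1,0],"fingers": 1}
    - {"xyz": [9.5,-2,-6.5],"delta_rot": [0,-1,0],"fingers": 1}
    - {"xyz": [12.5,-5,-6.5],"delta_rot": [0,-1,0],"fingers": 1}

```text
clock: 13.88
tcp_pos: [0.4644, 0.0652, 0.1064]
orientation: [-0.27, 3.121, -0.001]
contact_force: [0.4, -0.7, 0.3]
grip_width: -0.0002
```

```bash
python3 -c "
from h import *
st();goal_g(-.117,.0,.036)
n='scene'
crop(n,'a8',265,180,365,275,7)
for x in (.052,.026):
  for y in(.09,): print(proj(n,g2w(G,[[x-.045,y,.067],[x+.045,y,.067]])))"
```

```text
t 13.88 g [-0.1254  0.042   0.1064] F_g [ 0.3 -0.7  0.3] w -0.0002
shift cm [-0.75 -4.19  7.05] rot deg [-0.08  0.52  0.31] t 13.8833
[[339.94795661 236.49575396]
 [313.36926633 259.79502251]]
[[347.07612206 230.2470999 ]
 [321.36893556 252.78239548]]
```

View pics/a8.png

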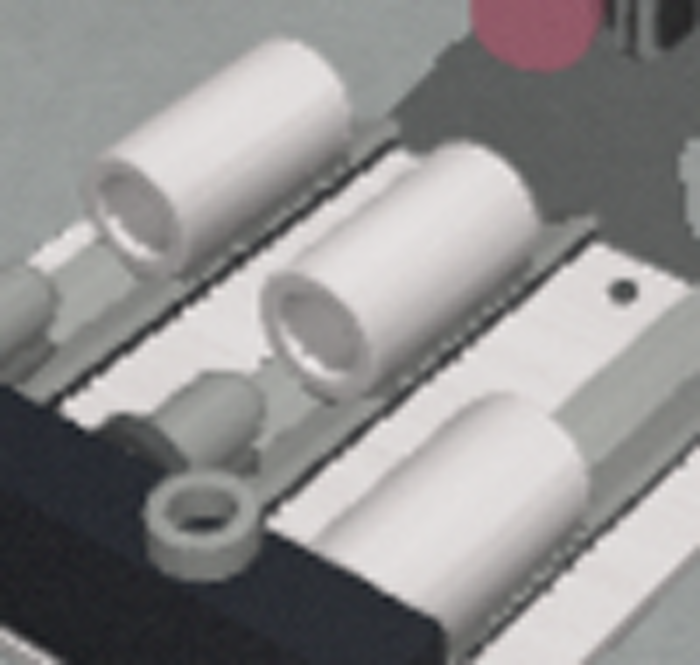

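The left sleeve's rear edge at crop (520,395) matches the predicted home position (524,395). A bound sleeve would show at (575,352). The left sleeve is good, so the middle one is next.

Emit:
jog_arm:
  rows:
    - {"xyz": [0,-2.5,0],"delta_rot": [0,0.3,0],"fingers": 1}
    - {"xyz": [0,-4.2,1.5],"delta_rot": [0,0.5,0.3],"fingers": 1}
    - {"xyz": [0,-4.2,4],"delta_rot": [0,0.5,0.3],"fingers": 1}
    - {"xyz": [0,-4.2,6.5],"delta_rot": [0,0.5,0.3],"fingers": 1}
    - {"xyz": [-0.2,-4.2,7.0],"delta_rot": [0,0.5,0.3],"fingers": 1}

```text
clock: 14.35
tcp_pos: [0.4657, 0.0133, 0.0325]
orientation: [0.245, -3.122, 0.011]
contact_force: [-0.6, 1.0, -0.1]
grip_width: 0.0002
```

Emit:
jog_arm:
  rows:
    - {"xyz": [-0.6,0,0],"delta_rot": [0,0,0],"fingers": 1}
    - {"xyz": [-1.1,0,0],"delta_rot": [0,0,0],"fingers": 1}
    - {"xyz": [-1.6,0,0],"delta_rot": [0,0,0],"fingers": 1}
    - {"xyz": [-2.0,0,0],"delta_rot": [0,0,0],"fingers": 1}
    - {"xyz": [-2.4,0,0],"delta_rot": [0,0,0],"fingers": 1}

```text
clock: 14.77
tcp_pos: [0.491, 0.0175, 0.0332]
orientation: [0.246, -3.124, 0.01]
contact_force: [-0.5, -0.4, -0.3]
grip_width: 0.0002
```

```bash
python3 -c "
from h import *
st();goal_g(-.05,.0,.036)"
```

```text
t 14.77 g [-0.1071 -0.0096  0.0332] F_g [-0.6 -0.3 -0.3] w 0.0002
shift cm [-5.69  1.01 -0.33] rot deg [-0.34 -0.46 -0.57] t 14.7667
```

Emit:
jog_arm:
  rows:
    - {"xyz": [0,0.5,-0.2],"delta_rot": [0,-0.3,-0.5],"fingers": 1}
    - {"xyz": [-0.2,1.0,-0.3],"delta_rot": [0,-0.4,-0.5],"fingers": 1}
    - {"xyz": [-0.6,1.0,-0.3],"delta_rot": [0,-0.4,-0.5],"fingers": 1}
    - {"xyz": [-1.0,1.0,-0.3],"delta_rot": [0,-0.4,-0.5],"fingers": 1}
    - {"xyz": [-1.4,1.0,-0.3],"delta_rot": [0,-0.4,-0.5],"fingers": 1}

```text
clock: 15.18
tcp_pos: [0.5023, 0.0298, 0.0359]
orientation: [0.261, -3.128, 0.009]
contact_force: [-3.8, 0.7, 1.6]
grip_width: -0.0001
```

Emit:
jog_arm:
  rows:
    - {"xyz": [-0.4,0,0],"delta_rot": [0,0,0],"fingers": 1}
    - {"xyz": [-0.8,0,0],"delta_rot": [0,0,0],"fingers": 1}
    - {"xyz": [-1.2,0,0],"delta_rot": [0,0,0],"fingers": 1}
    - {"xyz": [-1.6,0,0],"delta_rot": [0,0,0],"fingers": 1}
    - {"xyz": [-2.0,0,0],"delta_rot": [0,0,0],"fingers": 1}

```text
clock: 15.6
tcp_pos: [0.5226, 0.0331, 0.0358]
orientation: [0.261, -3.128, 0.009]
contact_force: [-2.4, -0.1, -0.2]
grip_width: 0.0002
```

```bash
python3 -c "
from h import *
st();goal_g(-.05,.0,.036)"
```

```text
t 15.6 g [-0.0733  0.0006  0.0358] F_g [-2.4  0.3 -0.2] w 0.0002
shift cm [-2.33 -0.06 -0.03] rot deg [-0.32 -0.18 -0.05] t 15.6
```

Emit:
jog_arm:
  rows:
    - {"xyz": [-0.3,0,0],"delta_rot": [0,0,0],"fingers": 1}
    - {"xyz": [-0.6,0,0],"delta_rot": [0,0,0],"fingers": 1}
    - {"xyz": [-0.9,0,0],"delta_rot": [0,0,0],"fingers": 1}
    - {"xyz": [-1.2,0,0],"delta_rot": [0,0,0],"fingers": 1}
    - {"xyz": [-1.5,0,0],"delta_rot": [0,0,0],"fingers": 1}

```text
clock: 16.02
tcp_pos: [0.5376, 0.0357, 0.0357]
orientation: [0.261, -3.128, 0.009]
contact_force: [-3.1, 0.0, 1.2]
grip_width: -0.0001
```

Emit:
jog_arm:
  rows:
    - {"xyz": [-0.2,0,0],"delta_rot": [0,0,0],"fingers": 1}
    - {"xyz": [-0.4,0,0],"delta_rot": [0,0,0],"fingers": 1}
    - {"xyz": [-0.6,0,0],"delta_rot": [0,0,0],"fingers": 1}
    - {"xyz": [-0.8,0,0],"delta_rot": [0,0,0],"fingers": 1}
    - {"xyz": [-1.0,0,0],"delta_rot": [0,0,0],"fingers": 1}

```text
clock: 16.43
tcp_pos: [0.5476, 0.0373, 0.0356]
orientation: [0.261, -3.128, 0.009]
contact_force: [-3.5, -0.3, 1.4]
grip_width: -0.0003
```

```bash
python3 -c "
from h import *
st();goal_g(-.05,.0,.036)"
```

```text
t 16.43 g [-0.048   0.0006  0.0356] F_g [-3.5  0.3  1.4] w -0.0003
shift cm [ 0.2  -0.06 -0.04] rot deg [-0.32 -0.2  -0.04] t 16.4333
```

Emit:
jog_arm:
  rows:
    - {"xyz": [-0.2,0,0],"delta_rot": [0,0,0],"fingers": 1}
    - {"xyz": [-0.4,0,0],"delta_rot": [0,0,0],"fingers": 1}
    - {"xyz": [-0.6,0,0],"delta_rot": [0,0,0],"fingers": 1}
    - {"xyz": [-0.7,0,0],"delta_rot": [0,0,0],"fingers": 1}
    - {"xyz": [-0.8,0,0],"delta_rot": [0,0,0],"fingers": 1}

```text
clock: 16.85
tcp_pos: [0.5556, 0.0387, 0.0356]
orientation: [0.261, -3.128, 0.009]
contact_force: [-2.3, 0.7, 2.2]
grip_width: 0.0001
```

Emit:
jog_arm:
  rows:
    - {"xyz": [-0.08,0,0],"delta_rot": [0,0,0],"fingers": 1}
    - {"xyz": [-0.16,0,0],"delta_rot": [0,0,0],"fingers": 1}
    - {"xyz": [-0.24,0,0],"delta_rot": [0,0,0],"fingers": 1}
    - {"xyz": [-0.32,0,0],"delta_rot": [0,0,0],"fingers": 1}
    - {"xyz": [-0.4,0,0],"delta_rot": [0,0,0],"fingers": 1}

```text
clock: 17.27
tcp_pos: [0.5596, 0.0393, 0.0356]
orientation: [0.261, -3.128, 0.009]
contact_force: [-3.3, 0.9, 2.0]
grip_width: -0.0
```

Emit:
jog_arm:
  rows:
    - {"xyz": [-0.08,0,0],"delta_rot": [0,0,0],"fingers": 1}
    - {"xyz": [-0.16,0,0],"delta_rot": [0,0,0],"fingers": 1}
    - {"xyz": [-0.24,0,0],"delta_rot": [0,0,0],"fingers": 1}
    - {"xyz": [-0.32,0,0],"delta_rot": [0,0,0],"fingers": 1}
    - {"xyz": [-0.4,0,0],"delta_rot": [0,0,0],"fingers": 1}

```text
clock: 17.68
tcp_pos: [0.5636, 0.04, 0.0356]
orientation: [0.261, -3.128, 0.009]
contact_force: [-3.8, 0.5, 2.4]
grip_width: -0.0001
```

```bash
python3 -c "
from h import *
st();goal_g(-.05,.0,.036)"
```

```text
t 17.68 g [-0.0318  0.0006  0.0356] F_g [-3.7  1.2  2.4] w -0.0001
shift cm [ 1.82 -0.06 -0.04] rot deg [-0.32 -0.2  -0.04] t 17.6833
```

Emit:
jog_arm:
  rows:
    - {"xyz": [-0.08,0,0],"delta_rot": [0,0,0],"fingers": 1}
    - {"xyz": [-0.16,0,0],"delta_rot": [0,0,0],"fingers": 1}
    - {"xyz": [-0.24,0,0],"delta_rot": [0,0,0],"fingers": 1}
    - {"xyz": [-0.32,0,0],"delta_rot": [0,0,0],"fingers": 1}
    - {"xyz": [-0.4,0,0],"delta_rot": [0,0,0],"fingers": 1}

```text
clock: 18.1
tcp_pos: [0.5638, 0.0399, 0.0351]
orientation: [0.259, -3.12, 0.009]
contact_force: [-15.0, -1.9, 12.4]
grip_width: 0.0
```

Emit:
jog_arm:
  rows:
    - {"xyz": [-0.08,0,0],"delta_rot": [0,0,0],"fingers": 1}
    - {"xyz": [-0.16,0,0],"delta_rot": [0,0,0],"fingers": 1}
    - {"xyz": [-0.24,0,0],"delta_rot": [0,0,0],"fingers": 1}
    - {"xyz": [-0.32,0,0],"delta_rot": [0,0,0],"fingers": 1}
    - {"xyz": [-0.4,0,0],"delta_rot": [0,0,0],"fingers": 1}

```text
clock: 18.52
tcp_pos: [0.5636, 0.0398, 0.0345]
orientation: [0.258, -3.112, 0.01]
contact_force: [-17.2, -1.9, 13.6]
grip_width: -0.0
```

It stalled at TCP x=-0.032, exactly 26 mm short of home. I'll prove the stop a little harder.

Emit:
jog_arm:
  rows:
    - {"xyz": [-0.1,0,0],"delta_rot": [0,-0.3,0],"fingers": 1}
    - {"xyz": [-0.2,0,0],"delta_rot": [0,-0.5,0],"fingers": 1}
    - {"xyz": [-0.3,0,0],"delta_rot": [0,-0.5,0],"fingers": 1}
    - {"xyz": [-0.4,0,0],"delta_rot": [0,-0.5,0],"fingers": 1}
    - {"xyz": [-0.45,0,0],"delta_rot": [0,-0.5,0],"fingers": 1}

```text
clock: 18.93
tcp_pos: [0.5636, 0.0396, 0.0339]
orientation: [0.257, -3.111, 0.009]
contact_force: [-17.6, -1.1, 15.0]
grip_width: 0.0003
```

```bash
python3 -c "
from h import *
st()
crop('scene','b1',265,180,365,275,7)"
```

```text
t 18.93 g [-0.0318  0.0002  0.0339] F_g [-17.5   1.8  15. ] w 0.0003
```

View pics/b1.png

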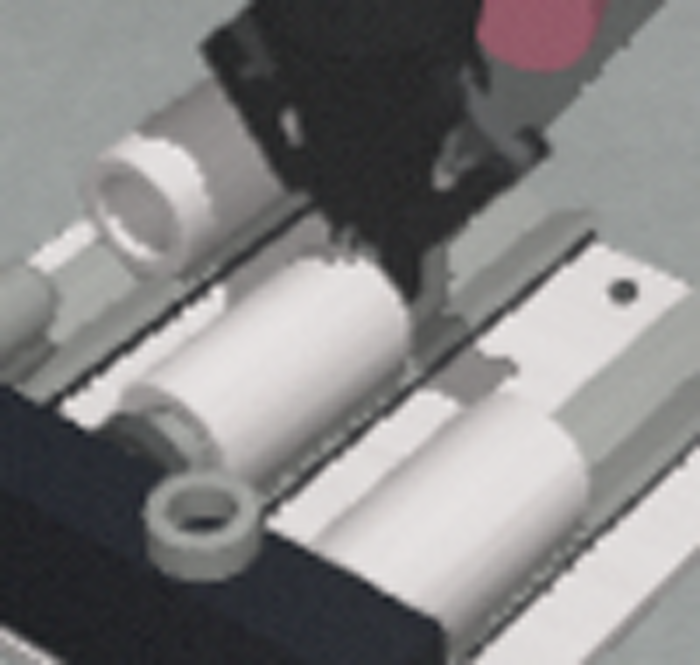

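The middle sleeve's mouth at crop (170,420) stands clear of its collar while stalled at 18 N, so it binds. Next is the right lane.

Emit:
jog_arm:
  rows:
    - {"xyz": [0.5,0,0],"delta_rot": [0,-0.5,0],"fingers": 1}
    - {"xyz": [3.5,0,-2.5],"delta_rot": [0,-1,0],"fingers": 1}
    - {"xyz": [6.5,-1.5,-5.5],"delta_rot": [0,-1,0],"fingers": 1}
    - {"xyz": [9.0,-4.5,-6],"delta_rot": [0,-1,0],"fingers": 1}
    - {"xyz": [10.5,-7.5,-6],"delta_rot": [0,-1,0],"fingers": 1}

```text
clock: 19.4
tcp_pos: [0.4739, -0.0516, 0.0985]
orientation: [-0.262, 3.127, -0.007]
contact_force: [-0.3, 0.2, 0.0]
grip_width: 0.0004
```

```bash
python3 -c "
from h import *
st();goal_g(-.13,-.09,.036)"
```

```text
t 19.4 g [-0.1354 -0.0749  0.0985] F_g [-0.3  0.2  0. ] w 0.0004
shift cm [-0.52 -1.48  6.26] rot deg [-0.27  0.18  0.01] t 19.4
```

Emit:
jog_arm:
  rows:
    - {"xyz": [0,-0.8,1],"delta_rot": [0,0,0],"fingers": 1}
    - {"xyz": [0,-1.1,3],"delta_rot": [0,0,0],"fingers": 1}
    - {"xyz": [0,-1.1,5],"delta_rot": [0,0,0],"fingers": 1}
    - {"xyz": [-0.2,-1.1,6.1],"delta_rot": [0,0,0],"fingers": 1}
    - {"xyz": [-0.5,-1.1,6.1],"delta_rot": [0,0,0],"fingers": 1}

```text
clock: 19.82
tcp_pos: [0.4804, -0.062, 0.0359]
orientation: [-0.262, 3.129, -0.007]
contact_force: [0.2, 0.1, 0.2]
grip_width: -0.0
```

```bash
python3 -c "
from h import *
st();goal_g(-.1,-.09,.036)"
```

```text
t 19.82 g [-0.1307 -0.0862  0.0359] F_g [0.2 0.  0.2] w -0.0
shift cm [-3.07 -0.38 -0.  ] rot deg [-0.27  0.07  0.01] t 19.8167
```

Emit:
jog_arm:
  rows:
    - {"xyz": [-0.4,-0.2,0],"delta_rot": [0,0,0],"fingers": 1}
    - {"xyz": [-0.8,-0.4,0],"delta_rot": [0,0,0],"fingers": 1}
    - {"xyz": [-1.2,-0.4,0],"delta_rot": [0,0,0],"fingers": 1}
    - {"xyz": [-1.6,-0.4,0],"delta_rot": [0,0,0],"fingers": 1}
    - {"xyz": [-2.0,-0.4,0],"delta_rot": [0,0,0],"fingers": 1}

```text
clock: 20.23
tcp_pos: [0.5012, -0.0626, 0.0365]
orientation: [-0.262, 3.129, -0.007]
contact_force: [-3.4, -0.8, 2.7]
grip_width: -0.0001
```

Emit:
jog_arm:
  rows:
    - {"xyz": [-0.4,0,0],"delta_rot": [0,0,0],"fingers": 1}
    - {"xyz": [-0.8,0,0],"delta_rot": [0,0,0],"fingers": 1}
    - {"xyz": [-1.2,0,0],"delta_rot": [0,0,0],"fingers": 1}
    - {"xyz": [-1.6,0,0],"delta_rot": [0,0,0],"fingers": 1}
    - {"xyz": [-2.0,0,0],"delta_rot": [0,0,0],"fingers": 1}

```text
clock: 20.65
tcp_pos: [0.5205, -0.0593, 0.0364]
orientation: [-0.262, 3.13, -0.007]
contact_force: [-3.7, -0.7, 3.7]
grip_width: 0.0001
```

Emit:
jog_arm:
  rows:
    - {"xyz": [-0.4,0,0],"delta_rot": [0,0,0],"fingers": 1}
    - {"xyz": [-0.8,0,0],"delta_rot": [0,0,0],"fingers": 1}
    - {"xyz": [-1.2,0,0],"delta_rot": [0,0,0],"fingers": 1}
    - {"xyz": [-1.5,0,0],"delta_rot": [0,0,0],"fingers": 1}
    - {"xyz": [-1.8,0,0],"delta_rot": [0,0,0],"fingers": 1}

```text
clock: 21.07
tcp_pos: [0.5389, -0.0561, 0.0364]
orientation: [-0.262, 3.13, -0.007]
contact_force: [-3.2, 0.9, 2.5]
grip_width: -0.0002
```

```bash
python3 -c "
from h import *
st();goal_g(-.1,-.09,.036)"
```

```text
t 21.07 g [-0.0721 -0.0901  0.0364] F_g [-3.   1.4  2.5] w -0.0002
shift cm [2.79 0.01 0.04] rot deg [-0.26  0.02  0.01] t 21.0667
```

Emit:
jog_arm:
  rows:
    - {"xyz": [-0.3,0,0],"delta_rot": [0,0,0],"fingers": 1}
    - {"xyz": [-0.6,0,0],"delta_rot": [0,0,0],"fingers": 1}
    - {"xyz": [-0.9,0,0],"delta_rot": [0,0,0],"fingers": 1}
    - {"xyz": [-1.2,0,0],"delta_rot": [0,0,0],"fingers": 1}
    - {"xyz": [-1.5,0,0],"delta_rot": [0,0,0],"fingers": 1}

```text
clock: 21.48
tcp_pos: [0.5541, -0.0535, 0.0364]
orientation: [-0.263, 3.13, -0.007]
contact_force: [-2.3, -0.1, 0.4]
grip_width: -0.0003
```

Emit:
jog_arm:
  rows:
    - {"xyz": [-0.3,0,0],"delta_rot": [0,0,0],"fingers": 1}
    - {"xyz": [-0.6,0,0],"delta_rot": [0,0,0],"fingers": 1}
    - {"xyz": [-0.9,0,0],"delta_rot": [0,0,0],"fingers": 1}
    - {"xyz": [-1.2,0,0],"delta_rot": [0,0,0],"fingers": 1}
    - {"xyz": [-1.4,0,0],"delta_rot": [0,0,0],"fingers": 1}

```text
clock: 21.9
tcp_pos: [0.5686, -0.051, 0.0364]
orientation: [-0.263, 3.129, -0.007]
contact_force: [-1.2, -0.3, 0.8]
grip_width: -0.0001
```

```bash
python3 -c "
from h import *
st()"
```

```text
t 21.9 g [-0.042  -0.09    0.0364] F_g [-1.2 -0.1  0.8] w -0.0001
```

Emit:
jog_arm:
  rows:
    - {"xyz": [-0.1,0,0],"delta_rot": [0,0,0],"fingers": 1}
    - {"xyz": [-0.2,0,0],"delta_rot": [0,0,0],"fingers": 1}
    - {"xyz": [-0.3,0,0],"delta_rot": [0,0,0],"fingers": 1}
    - {"xyz": [-0.4,0,0],"delta_rot": [0,0,0],"fingers": 1}
    - {"xyz": [-0.5,0,0],"delta_rot": [0,0,0],"fingers": 1}

```text
clock: 22.32
tcp_pos: [0.5734, -0.0502, 0.0364]
orientation: [-0.263, 3.129, -0.007]
contact_force: [-1.6, -0.1, -0.1]
grip_width: -0.0001
```

Emit:
jog_arm:
  rows:
    - {"xyz": [-0.08,0,0],"delta_rot": [0,0,0],"fingers": 1}
    - {"xyz": [-0.16,0,0],"delta_rot": [0,0,0],"fingers": 1}
    - {"xyz": [-0.24,0,0],"delta_rot": [0,0,0],"fingers": 1}
    - {"xyz": [-0.32,0,0],"delta_rot": [0,0,0],"fingers": 1}
    - {"xyz": [-0.4,0,0],"delta_rot": [0,0,0],"fingers": 1}

```text
clock: 22.73
tcp_pos: [0.5775, -0.0495, 0.0364]
orientation: [-0.263, 3.129, -0.007]
contact_force: [-1.1, 0.2, -0.0]
grip_width: 0.0
```

Emit:
jog_arm:
  rows:
    - {"xyz": [-0.08,0,0],"delta_rot": [0,0,0],"fingers": 1}
    - {"xyz": [-0.16,0,0],"delta_rot": [0,0,0],"fingers": 1}
    - {"xyz": [-0.24,0,0],"delta_rot": [0,0,0],"fingers": 1}
    - {"xyz": [-0.32,0,0],"delta_rot": [0,0,0],"fingers": 1}
    - {"xyz": [-0.4,0,0],"delta_rot": [0,0,0],"fingers": 1}

```text
clock: 23.15
tcp_pos: [0.5815, -0.0488, 0.0364]
orientation: [-0.263, 3.129, -0.007]
contact_force: [-1.7, 0.0, -0.1]
grip_width: -0.0002
```

```bash
python3 -c "
from h import *
st()"
```

```text
t 23.15 g [-0.0289 -0.09    0.0364] F_g [-1.7  0.3 -0.1] w -0.0002
```

```bash
python3 -c "
from h import *
crop('scene','c1',225,160,345,260,6)"
```

```text
(no output)
```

View pics/c1.png

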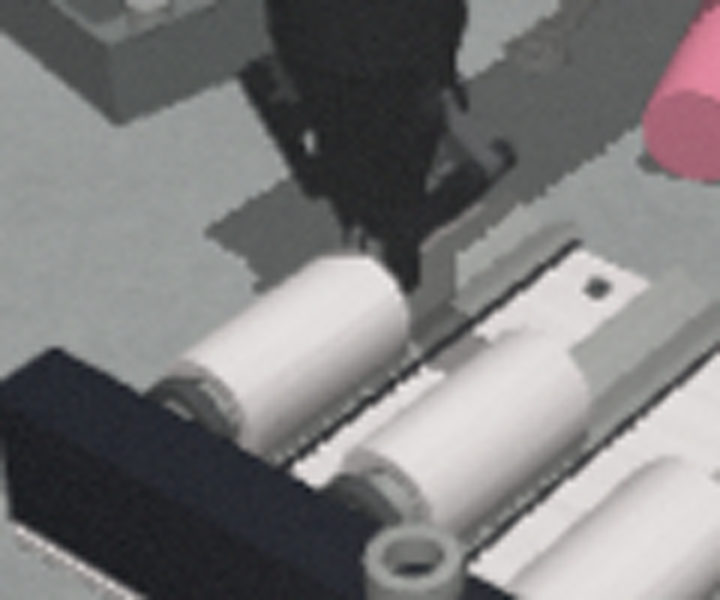

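The right sleeve is well on its pin, with its mouth almost at the collar at crop (200,400). I'll go on, using the stall-safe step.

Emit:
jog_arm:
  rows:
    - {"xyz": [-0.08,0,0],"delta_rot": [0,0,0],"fingers": 1}
    - {"xyz": [-0.16,0,0],"delta_rot": [0,0,0],"fingers": 1}
    - {"xyz": [-0.24,0,0],"delta_rot": [0,0,0],"fingers": 1}
    - {"xyz": [-0.32,0,0],"delta_rot": [0,0,0],"fingers": 1}
    - {"xyz": [-0.4,0,0],"delta_rot": [0,0,0],"fingers": 1}

```text
clock: 23.62
tcp_pos: [0.5857, -0.0481, 0.0364]
orientation: [-0.263, 3.129, -0.007]
contact_force: [-2.4, 0.1, -0.5]
grip_width: 0.0
```

Emit:
jog_arm:
  rows:
    - {"xyz": [-0.08,0,0],"delta_rot": [0,0,0],"fingers": 1}
    - {"xyz": [-0.16,0,0],"delta_rot": [0,0,0],"fingers": 1}
    - {"xyz": [-0.24,0,0],"delta_rot": [0,0,0],"fingers": 1}
    - {"xyz": [-0.32,0,0],"delta_rot": [0,0,0],"fingers": 1}
    - {"xyz": [-0.4,0,0],"delta_rot": [0,0,0],"fingers": 1}

```text
clock: 24.03
tcp_pos: [0.5878, -0.0477, 0.0363]
orientation: [0.262, -3.129, 0.007]
contact_force: [-10.1, -0.8, 7.6]
grip_width: -0.0
```

Emit:
jog_arm:
  rows:
    - {"xyz": [-0.08,0,0],"delta_rot": [0,0,0],"fingers": 1}
    - {"xyz": [-0.16,0,0],"delta_rot": [0,0,0],"fingers": 1}
    - {"xyz": [-0.24,0,0],"delta_rot": [0,0,0],"fingers": 1}
    - {"xyz": [-0.32,0,0],"delta_rot": [0,0,0],"fingers": 1}
    - {"xyz": [-0.4,0,0],"delta_rot": [0,0,0],"fingers": 1}

```text
clock: 24.45
tcp_pos: [0.5889, -0.0475, 0.0361]
orientation: [0.261, -3.123, 0.006]
contact_force: [-10.3, -0.8, 8.3]
grip_width: 0.0002
```

```bash
python3 -c "
from h import *
st();goal_g(0,-.09,.036)"
```

```text
t 24.45 g [-0.0213 -0.0899  0.0361] F_g [-10.3   0.9   8.3] w 0.0002
shift cm [-2.13 -0.01 -0.01] rot deg [-0.17 -0.46 -0.03] t 24.45
```

Emit:
jog_arm:
  rows:
    - {"xyz": [-0.1,0,-0.05],"delta_rot": [0,-0.2,0],"fingers": 1}
    - {"xyz": [-0.2,0,-0.05],"delta_rot": [0,-0.4,0],"fingers": 1}
    - {"xyz": [-0.3,0,-0.05],"delta_rot": [0,-0.4,0],"fingers": 1}
    - {"xyz": [-0.4,0,-0.05],"delta_rot": [0,-0.4,0],"fingers": 1}
    - {"xyz": [-0.45,0,-0.05],"delta_rot": [0,-0.4,0],"fingers": 1}

```text
clock: 24.87
tcp_pos: [0.5912, -0.0472, 0.0363]
orientation: [0.26, -3.126, 0.004]
contact_force: [-9.6, -0.1, 6.2]
grip_width: 0.0001
```

Emit:
jog_arm:
  rows:
    - {"xyz": [-0.1,0,0],"delta_rot": [0,-0.2,0],"fingers": 1}
    - {"xyz": [-0.2,0,0],"delta_rot": [0,-0.3,0],"fingers": 1}
    - {"xyz": [-0.3,0,0],"delta_rot": [0,-0.3,0],"fingers": 1}
    - {"xyz": [-0.4,0,0],"delta_rot": [0,-0.3,0],"fingers": 1}
    - {"xyz": [-0.45,0,0],"delta_rot": [0,-0.3,0],"fingers": 1}

```text
clock: 25.28
tcp_pos: [0.5933, -0.0469, 0.0361]
orientation: [0.259, -3.126, 0.003]
contact_force: [-10.4, -1.5, 8.6]
grip_width: 0.0001
```

```bash
python3 -c "
from h import *
st();goal_g(0,-.09,.036)"
```

```text
t 25.28 g [-0.0169 -0.09    0.0361] F_g [-10.5   0.2   8.6] w 0.0001
shift cm [-1.69  0.    0.01] rot deg [-0.09 -0.26 -0.09] t 25.2833
```

Emit:
jog_arm:
  rows:
    - {"xyz": [-0.2,0,0],"delta_rot": [0,-0.2,0],"fingers": 1}
    - {"xyz": [-0.35,0,0],"delta_rot": [0,-0.3,0],"fingers": 1}
    - {"xyz": [-0.5,0,0],"delta_rot": [0,-0.3,0],"fingers": 1}
    - {"xyz": [-0.6,0,0],"delta_rot": [0,-0.3,0],"fingers": 1}
    - {"xyz": [-0.7,0,0],"delta_rot": [0,-0.3,0],"fingers": 1}

```text
clock: 25.7
tcp_pos: [0.5979, -0.046, 0.0359]
orientation: [0.259, -3.127, 0.002]
contact_force: [-11.1, -0.7, 8.6]
grip_width: -0.0002
```

Emit:
jog_arm:
  rows:
    - {"xyz": [-0.1,0,0],"delta_rot": [0,-0.2,0],"fingers": 1}
    - {"xyz": [-0.2,0,0],"delta_rot": [0,-0.3,0],"fingers": 1}
    - {"xyz": [-0.3,0,0],"delta_rot": [0,-0.3,0],"fingers": 1}
    - {"xyz": [-0.4,0,0],"delta_rot": [0,-0.3,0],"fingers": 1}
    - {"xyz": [-0.5,0,0],"delta_rot": [0,-0.3,0],"fingers": 1}

```text
clock: 26.12
tcp_pos: [0.6004, -0.0456, 0.0357]
orientation: [0.258, -3.128, 0.0]
contact_force: [-10.7, -1.6, 6.8]
grip_width: 0.0001
```

```bash
python3 -c "
from h import *
st();goal_g(0,-.09,.036)"
```

```text
t 26.12 g [-0.0097 -0.0899  0.0357] F_g [-10.8   0.2   6.8] w 0.0001
shift cm [-0.97 -0.01 -0.03] rot deg [ 0.   -0.2  -0.14] t 26.1167
```

Emit:
jog_arm:
  rows:
    - {"xyz": [-0.1,0,0],"delta_rot": [0,-0.2,0],"fingers": 1}
    - {"xyz": [-0.2,0,0],"delta_rot": [0,-0.3,0],"fingers": 1}
    - {"xyz": [-0.3,0,0],"delta_rot": [0,-0.3,0],"fingers": 1}
    - {"xyz": [-0.4,0,0],"delta_rot": [0,-0.3,0],"fingers": 1}
    - {"xyz": [-0.45,0,0],"delta_rot": [0,-0.3,0],"fingers": 1}

```text
clock: 26.53
tcp_pos: [0.6026, -0.0452, 0.0355]
orientation: [0.258, -3.128, -0.001]
contact_force: [-10.5, -1.0, 8.2]
grip_width: 0.0
```

Emit:
jog_arm:
  rows:
    - {"xyz": [-0.1,0,0],"delta_rot": [0,-0.2,0],"fingers": 1}
    - {"xyz": [-0.2,0,0],"delta_rot": [0,-0.3,0],"fingers": 1}
    - {"xyz": [-0.3,0,0],"delta_rot": [0,-0.3,0],"fingers": 1}
    - {"xyz": [-0.4,0,0],"delta_rot": [0,-0.3,0],"fingers": 1}
    - {"xyz": [-0.45,0,0],"delta_rot": [0,-0.3,0],"fingers": 1}

```text
clock: 26.95
tcp_pos: [0.6049, -0.0448, 0.0354]
orientation: [0.257, -3.129, -0.002]
contact_force: [-11.5, -1.0, 8.9]
grip_width: 0.0
```

```bash
python3 -c "
from h import *
st();goal_g(0,-.09,.036)"
```

```text
t 26.95 g [-0.0052 -0.0899  0.0354] F_g [-11.5   0.9   8.9] w 0.0
shift cm [-0.52 -0.01 -0.06] rot deg [ 0.09 -0.09 -0.18] t 26.95
```

Emit:
jog_arm:
  rows:
    - {"xyz": [-0.1,0,0],"delta_rot": [0,-0.2,0],"fingers": 1}
    - {"xyz": [-0.2,0,0],"delta_rot": [0,-0.3,0],"fingers": 1}
    - {"xyz": [-0.3,0,0],"delta_rot": [0,-0.3,0],"fingers": 1}
    - {"xyz": [-0.4,0,0],"delta_rot": [0,-0.3,0],"fingers": 1}
    - {"xyz": [-0.45,0,0],"delta_rot": [0,-0.3,0],"fingers": 1}

```text
clock: 27.37
tcp_pos: [0.6048, -0.0448, 0.0348]
orientation: [0.256, -3.126, -0.004]
contact_force: [-17.0, -1.3, 13.1]
grip_width: 0.0001
```

Emit:
jog_arm:
  rows:
    - {"xyz": [-0.1,0,0],"delta_rot": [0,0,0],"fingers": 1}
    - {"xyz": [-0.2,0,0],"delta_rot": [0,0,0],"fingers": 1}
    - {"xyz": [-0.3,0,0],"delta_rot": [0,0,0],"fingers": 1}
    - {"xyz": [-0.4,0,0],"delta_rot": [0,0,0],"fingers": 1}
    - {"xyz": [-0.45,0,0],"delta_rot": [0,0,0],"fingers": 1}

```text
clock: 27.78
tcp_pos: [0.6046, -0.0448, 0.0343]
orientation: [0.253, -3.116, -0.005]
contact_force: [-17.8, -1.9, 14.4]
grip_width: 0.0003
```

```bash
python3 -c "
from h import *
st();goal_g(0,-.09,.036)"
```

```text
t 27.78 g [-0.0054 -0.0899  0.0343] F_g [-17.9   1.1  14.4] w 0.0003
shift cm [-0.54 -0.01 -0.17] rot deg [ 0.26 -0.83 -0.28] t 27.7833
```

The right sleeve stopped at 18 N with TCP x=-0.0054. That matches the left home stop (-0.0058), so it is good. Now I'll draw off the middle sleeve.

Emit:
jog_arm:
  rows:
    - {"xyz": [0.8,0,-0.5],"delta_rot": [0,-0.8,0],"fingers": 1}
    - {"xyz": [2,0,-4],"delta_rot": [0,-0.8,0],"fingers": 1}
    - {"xyz": [2,0.5,-8],"delta_rot": [0.2,-0.8,-0.3],"fingers": 0.6}
    - {"xyz": [1,4,-9.5],"delta_rot": [0.2,-0.8,-0.3],"fingers": 0.2}
    - {"xyz": [-1,7,-9.5],"delta_rot": [0.2,-0.8,-0.3],"fingers": 0.18}

```text
clock: 28.2
tcp_pos: [0.6079, 0.0248, 0.135]
orientation: [-0.254, 3.122, 0.002]
contact_force: [1.3, 1.0, -0.6]
grip_width: 0.0358
```

```bash
python3 -c "
from h import *
st();goal_g(.018,0,.024)"
```

```text
t 28.2 g [ 0.0094 -0.0218  0.135 ] F_g [ 1.5  0.8 -0.6] w 0.0358
shift cm [-0.74  2.18 11.11] rot deg [ 0.02  0.55 -0.25] t 28.2
```

Emit:
jog_arm:
  rows:
    - {"xyz": [-0.5,1,1],"delta_rot": [0,0.5,-0.2],"fingers": 0.18}
    - {"xyz": [-0.7,1.7,2],"delta_rot": [0,0.5,-0.2],"fingers": 0.18}
    - {"xyz": [-0.7,2.0,3],"delta_rot": [0,0.5,-0.2],"fingers": 0.18}
    - {"xyz": [-0.7,2.1,3.5],"delta_rot": [0,0.5,-0.2],"fingers": 0.18}
    - {"xyz": [-0.7,2.1,3.5],"delta_rot": [0,0.5,-0.2],"fingers": 0.18}

```text
clock: 28.62
tcp_pos: [0.6098, 0.0452, 0.0976]
orientation: [0.258, -3.128, 0.001]
contact_force: [-0.1, -0.4, 0.1]
grip_width: 0.07
```

```bash
python3 -c "
from h import *
st();goal_g(.018,0,.024)
crop('scene','d1',225,130,385,260,5)"
```

```text
t 28.62 g [ 0.0147 -0.002   0.0976] F_g [-0.2 -0.4  0.1] w 0.07
shift cm [-0.36  0.21  7.35] rot deg [-0.03 -0.2  -0.13] t 28.6167
```

View pics/d1.png

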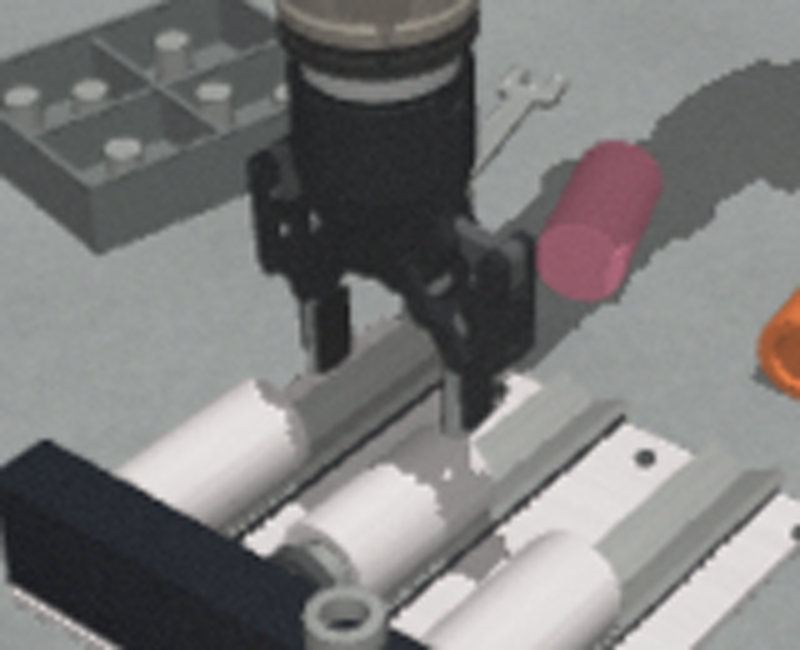

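The open jaws at crop (325,340) and (455,400) straddle the middle sleeve, with the opening at 70 mm. I'll descend.

Emit:
jog_arm:
  rows:
    - {"xyz": [-0.3,0.2,1.5],"delta_rot": [0,-0.2,-0.1],"fingers": 0.18}
    - {"xyz": [-0.3,0.2,3],"delta_rot": [0,-0.2,-0.1],"fingers": 0.18}
    - {"xyz": [-0.3,0.2,4.5],"delta_rot": [0,-0.2,-0.1],"fingers": 0.18}
    - {"xyz": [-0.3,0.2,6],"delta_rot": [0,-0.2,-0.1],"fingers": 0.18}
    - {"xyz": [-0.3,0.2,6.8],"delta_rot": [0,-0.2,-0.1],"fingers": 0.18}

```text
clock: 29.08
tcp_pos: [0.612, 0.0455, 0.029]
orientation: [0.257, -3.131, 0.002]
contact_force: [-0.4, -1.0, -0.1]
grip_width: 0.0704
```

```bash
python3 -c "
from h import *
st();goal_g(.018,0,.024)"
```

```text
t 29.08 g [ 0.0169 -0.0021  0.029 ] F_g [-0.5 -1.  -0.1] w 0.0704
shift cm [-0.11  0.21  0.5 ] rot deg [-0.08 -0.04 -0.18] t 29.0833
```

Close with the tool held at z about 0.026.

Emit:
jog_arm:
  rows:
    - {"xyz": [0,0.2,0.3],"delta_rot": [0,0,0],"fingers": 0.2}
    - {"xyz": [0,0.2,0.3],"delta_rot": [0,0,0],"fingers": 0.3}
    - {"xyz": [0,0.2,0.3],"delta_rot": [0,0,0],"fingers": 0.5}
    - {"xyz": [0,0.2,0.3],"delta_rot": [0,0,0],"fingers": 0.6}
    - {"xyz": [0,0.2,0.3],"delta_rot": [0,0,0],"fingers": 0.6}
  grip_force: 40

```text
clock: 29.5
tcp_pos: [0.6119, 0.0467, 0.0268]
orientation: [-0.256, 3.131, -0.003]
contact_force: [-0.5, -2.2, 1.7]
grip_width: 0.0487
```

```bash
python3 -c "
from h import *
st();goal_g(.018,0,.024)"
```

```text
t 29.5 g [ 0.017  -0.0009  0.0268] F_g [-0.8 -2.1  1.7] w 0.0487
shift cm [-0.1   0.09  0.28] rot deg [-0.11 -0.   -0.21] t 29.5
```

Emit:
jog_arm:
  rows:
    - {"xyz": [0.3,0,0],"delta_rot": [0,0,0],"fingers": 0.7}
    - {"xyz": [0.7,0,0],"delta_rot": [0,0,0],"fingers": 0.7}
    - {"xyz": [1.1,0,0],"delta_rot": [0,0,0],"fingers": 0.7}
    - {"xyz": [1.5,0,0],"delta_rot": [0,0,0],"fingers": 0.7}
    - {"xyz": [1.9,0,0],"delta_rot": [0,0,0],"fingers": 0.7}

```text
clock: 29.92
tcp_pos: [0.593, 0.0436, 0.0269]
orientation: [-0.256, 3.13, -0.003]
contact_force: [0.0, -0.9, -2.6]
grip_width: 0.0484
```

```bash
python3 -c "
from h import *
st()
crop('scene','d2',225,150,385,260,5)"
```

```text
t 29.92 g [-0.0022 -0.0008  0.0269] F_g [-0.1 -0.9 -2.6] w 0.0484
```

View pics/d2.png

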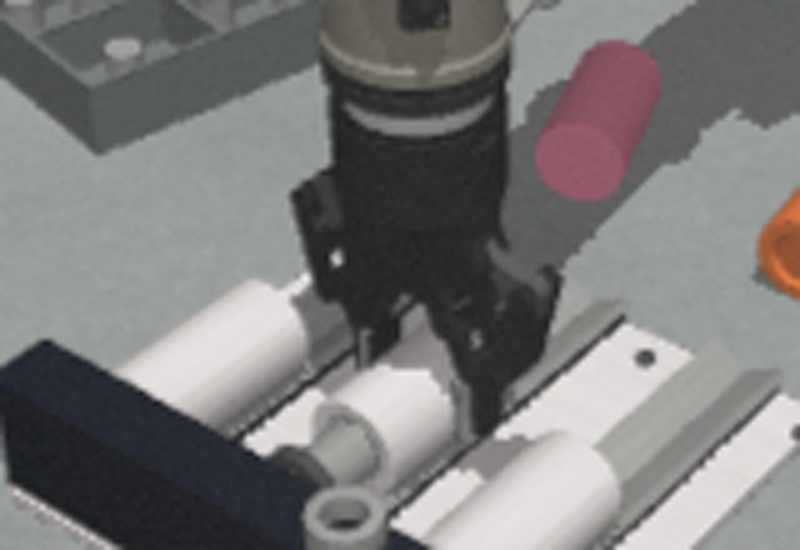

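The middle sleeve is drawing off the pin and its mouth is now at crop (350,430). I'll continue the draw.

Emit:
jog_arm:
  rows:
    - {"xyz": [0.8,0,0],"delta_rot": [0,0,0],"fingers": 0.7}
    - {"xyz": [1.6,0,0],"delta_rot": [0,0,0],"fingers": 0.7}
    - {"xyz": [2.4,0,0],"delta_rot": [0,0,0],"fingers": 0.7}
    - {"xyz": [3.2,0,0],"delta_rot": [0,0,0],"fingers": 0.7}
    - {"xyz": [4,0,0],"delta_rot": [0,0,0],"fingers": 0.7}

```text
clock: 30.38
tcp_pos: [0.5517, 0.0366, 0.0269]
orientation: [0.256, -3.131, 0.003]
contact_force: [0.1, -0.5, -1.9]
grip_width: 0.0487
```

Emit:
jog_arm:
  rows:
    - {"xyz": [0,0,-0.8],"delta_rot": [0,0,0],"fingers": 0.7}
    - {"xyz": [0,0,-2],"delta_rot": [0,0,0],"fingers": 0.7}
    - {"xyz": [0,0,-4],"delta_rot": [0,0,0],"fingers": 0.7}
    - {"xyz": [0,0,-6],"delta_rot": [0,0,0],"fingers": 0.7}
    - {"xyz": [0,0,-8],"delta_rot": [0,0,0],"fingers": 0.7}

```text
clock: 30.8
tcp_pos: [0.5519, 0.037, 0.1088]
orientation: [-0.256, 3.131, -0.003]
contact_force: [0.0, 0.5, -3.0]
grip_width: 0.0485
```

Run:
```python
from h import *
st()
crop('scene','d3',225,110,425,270,4)
# tray fit
from scipy.optimize import least_squares
T=lambda u,v:(u/4+140-.4,v/4+160-.4)
obs=[((.095,.08),T(135,92)),((.095,-.08),T(358,116)),((-.095,-.08),T(320,380)),((-.095,.08),T(82,347))]
f=lambda g:np.concatenate([proj("top",g2w(g,[a[0],a[1],.028]))[0]-p for a,p in obs])
s=least_squares(f,[.48,.33,0]);print(s.x,np.round(s.fun,1))
```

```text
t 30.8 g [-0.0437 -0.0005  0.1088] F_g [ 0.1  0.5 -3. ] w 0.0485
[ 0.47757037  0.33639473 -0.0822699 ] [ 0.7 -0.9  0.1 -0.9 -1.6 -0.   0.9  1.7]
```

View pics/d3.png

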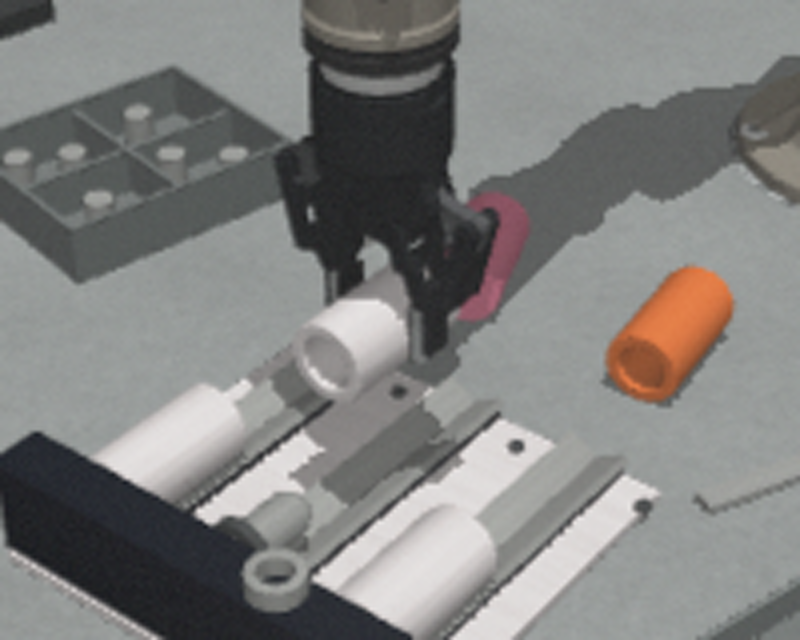

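Run:
```python
from h import *
g=[.4776,.3364,-.082]
print(np.round(proj("scene",g2w(g,[[.095,.08,.028],[.095,-.08,.028],[-.095,-.08,.028],[-.095,.08,.028]])),1))
crop("scene","tray_s",370,220,530,340,5,cv2.imread("pics/scene0.png"))
```

```text
[[446.4 322.1]
 [385.7 272.8]
 [447.1 235.3]
 [508.7 275.7]]
```

View pics/tray_s.png

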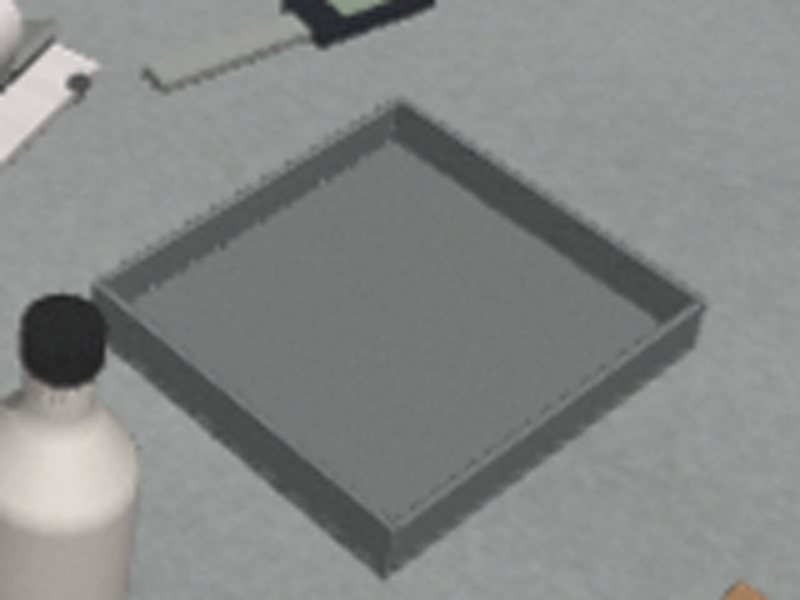

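Run:
```python
from h import *
from scipy.optimize import least_squares
T=lambda u,v:("top",(u/4+140-.4,v/4+160-.4))
S=lambda u,v:("scene",(u/5+370-.4,v/5+220-.4))
obs=[((.095,.08),T(135,92)),((.095,-.08),T(358,116)),((-.095,-.08),T(320,380)),((-.095,.08),T(82,347)),
((-.095,-.08),S(400,98)),((-.095,.08),S(703,303)),((.095,.08),S(395,522)),((.095,-.08),S(95,287))]
f=lambda g:np.concatenate([proj(p[0],g2w(g,[a[0],a[1],.028]))[0]-p[1] for a,p in obs])
for o in (obs,):
    s=least_squares(f,[.48,.33,0]);print(s.x,np.round(s.fun.reshape(-1,2),1).tolist())
g=s.x
c=g2w(g,[0,0,0])[0]; yaw=g[2]; d=np.array([np.cos(yaw),np.sin(yaw),0])
goal(c-.009*d+[0,0,.015],yaw)
```

```text
[ 0.47946564  0.34174461 -0.08465801] [[-1.0, -1.6], [-1.7, -1.6], [-3.6, -0.7], [-1.1, 0.9], [-0.9, -2.3], [0.5, -2.5], [-0.6, 0.4], [-1.5, -2.5]]
shift cm [ 3.4  31.51  9.69] rot deg [-0.05  0.36 14.18] t 30.85
```

Emit:
jog_arm:
  rows:
    - {"xyz": [0.4,2.5,0],"delta_rot": [0,0,0],"fingers": 0.7}
    - {"xyz": [0.8,6,0],"delta_rot": [0,0,3],"fingers": 0.7}
    - {"xyz": [1.2,9.5,0],"delta_rot": [0,0,6],"fingers": 0.7}
    - {"xyz": [1.6,13,0],"delta_rot": [0,0,9],"fingers": 0.7}
    - {"xyz": [2,16.5,0],"delta_rot": [0,0,12],"fingers": 0.7}

```text
clock: 31.27
tcp_pos: [0.5076, 0.1984, 0.1129]
orientation: [0.078, 3.134, 0.0]
contact_force: [0.8, 0.2, -2.9]
grip_width: 0.0489
```

```bash
cat >> h.py <<'E'
TR=np.array([.4795,.3417,-.0847])
def goal_t(z):
    d=np.array([np.cos(TR[2]),np.sin(TR[2]),0]);goal(g2w(TR,[0,0,0])[0]-.009*d+[0,0,z],TR[2])
E
python3 -c "
from h import *
st();goal_t(.06)"
```

```text
t 31.27 g [-0.0607  0.1661  0.1129] F_g [ 0.8  0.1 -2.9] w 0.0489
shift cm [ 4.45 14.2   5.26] rot deg [0.03 0.39 2.01] t 31.2667
```

Emit:
jog_arm:
  rows:
    - {"xyz": [1,3.5,0],"delta_rot": [0,0,1],"fingers": 0.7}
    - {"xyz": [2,7,0],"delta_rot": [0,0.2,2],"fingers": 0.7}
    - {"xyz": [3,10.5,1],"delta_rot": [0,0.4,2],"fingers": 0.7}
    - {"xyz": [4,13,2],"delta_rot": [0,0.4,2],"fingers": 0.7}
    - {"xyz": [4.4,14,3],"delta_rot": [0,0.4,2],"fingers": 0.7}

```text
clock: 31.68
tcp_pos: [0.4685, 0.3468, 0.0828]
orientation: [-0.122, -3.139, -0.007]
contact_force: [-0.5, 0.7, -3.8]
grip_width: 0.0485
```

```bash
python3 -c "
from h import *
st();goal_t(.015)
crop('scene','e1',340,170,540,340,4)
crop('top','e1t',140,160,260,280,5)"
```

```text
t 31.68 g [-0.0745  0.3189  0.0828] F_g [-0.4  0.7 -3.8] w 0.0485
shift cm [-0.23 -0.45  6.78] rot deg [ 0.25 -0.02  0.39] t 31.6833
```

View pics/e1.png

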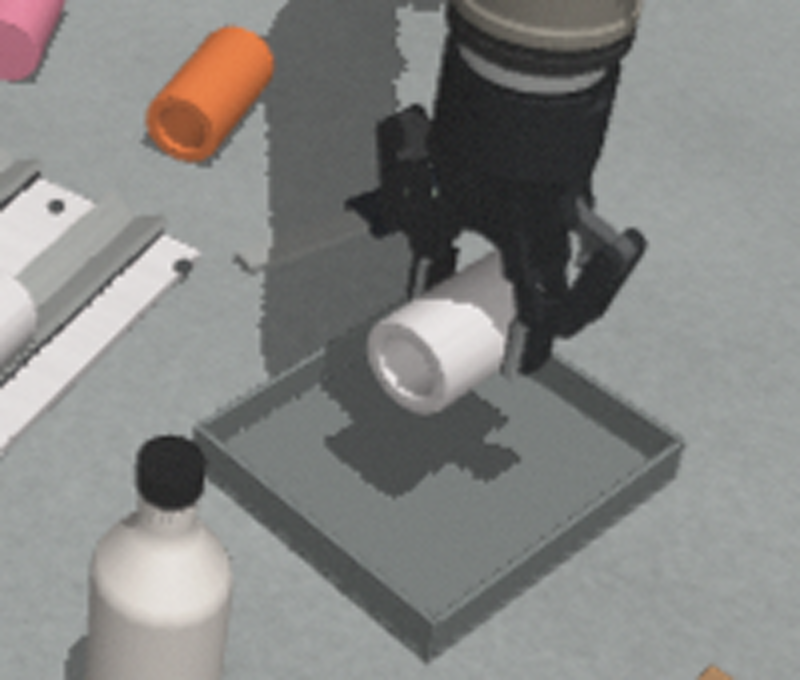

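The sleeve hangs level over the empty tray, with its mouth at crop (410,360), clear of the bottle. I'll lower it.

Emit:
jog_arm:
  rows:
    - {"xyz": [-0.1,-0.2,1],"delta_rot": [0.1,0,0.2],"fingers": 0.7}
    - {"xyz": [-0.2,-0.4,2],"delta_rot": [0.2,0,0.4],"fingers": 0.7}
    - {"xyz": [-0.2,-0.4,3],"delta_rot": [0.2,0,0.4],"fingers": 0.7}
    - {"xyz": [-0.2,-0.4,4],"delta_rot": [0.2,0,0.4],"fingers": 0.7}
    - {"xyz": [-0.2,-0.4,5],"delta_rot": [0.2,0,0.4],"fingers": 0.7}

```text
clock: 32.2
tcp_pos: [0.4702, 0.3378, 0.0301]
orientation: [-0.138, -3.136, 0.006]
contact_force: [-0.4, 0.5, -2.4]
grip_width: 0.0492
```

Emit:
jog_arm:
  rows:
    - {"xyz": [0,0,0.3],"delta_rot": [0,0,0],"fingers": 0.7}
    - {"xyz": [0,0,0.6],"delta_rot": [0,0,0],"fingers": 0.7}
    - {"xyz": [0,0,0.9],"delta_rot": [0,0,0],"fingers": 0.7}
    - {"xyz": [0,0,1.2],"delta_rot": [0,0,0],"fingers": 0.7}
    - {"xyz": [0,0,1.4],"delta_rot": [0,0,0],"fingers": 0.7}

```text
clock: 32.62
tcp_pos: [0.4703, 0.338, 0.0161]
orientation: [-0.138, -3.136, 0.006]
contact_force: [-0.4, -0.0, -3.3]
grip_width: 0.0486
```

```bash
python3 -c "
from h import *
st();goal_t(.0138)"
```

```text
t 32.62 g [-0.0742  0.31    0.0161] F_g [-0.4  0.  -3.3] w 0.0486
shift cm [0.01 0.44 0.23] rot deg [-0.21 -0.14 -0.17] t 32.6167
```

Emit:
jog_arm:
  rows:
    - {"xyz": [0,0,0.06],"delta_rot": [0,0,0],"fingers": 0.7}
    - {"xyz": [0,0,0.12],"delta_rot": [0,0,0],"fingers": 0.7}
    - {"xyz": [0,0,0.18],"delta_rot": [0,0,0],"fingers": 0.7}
    - {"xyz": [0,0,0.24],"delta_rot": [0,0,0],"fingers": 0.7}
    - {"xyz": [0,0,0.3],"delta_rot": [0,0,0],"fingers": 0.7}

```text
clock: 33.03
tcp_pos: [0.4705, 0.3382, 0.0136]
orientation: [-0.138, -3.136, 0.005]
contact_force: [-3.0, -0.8, 7.8]
grip_width: 0.0487
```

It is on the floor: the vertical force went from -3 to +8 N at the expected height. I'll release it.

Emit:
jog_arm:
  rows:
    - {"xyz": [0,0,0],"delta_rot": [0,0,0],"fingers": 0.4}
    - {"xyz": [0,0,0],"delta_rot": [0,0,0],"fingers": 0.35}
    - {"xyz": [0,0,0],"delta_rot": [0,0,0],"fingers": 0.25}
    - {"xyz": [0,0,0],"delta_rot": [0,0,0],"fingers": 0.2}
    - {"xyz": [0,0,-0.3],"delta_rot": [0,0,0],"fingers": 0.15}

```text
clock: 33.45
tcp_pos: [0.4702, 0.338, 0.0164]
orientation: [-0.137, -3.136, 0.006]
contact_force: [0.6, 0.0, 0.7]
grip_width: 0.0727
```

```bash
python3 -c "
from h import *
st()
crop('scene','e2',370,200,520,330,5)"
```

```text
t 33.45 g [-0.0743  0.31    0.0164] F_g [ 0.6 -0.1  0.7] w 0.0727
```

View pics/e2.png

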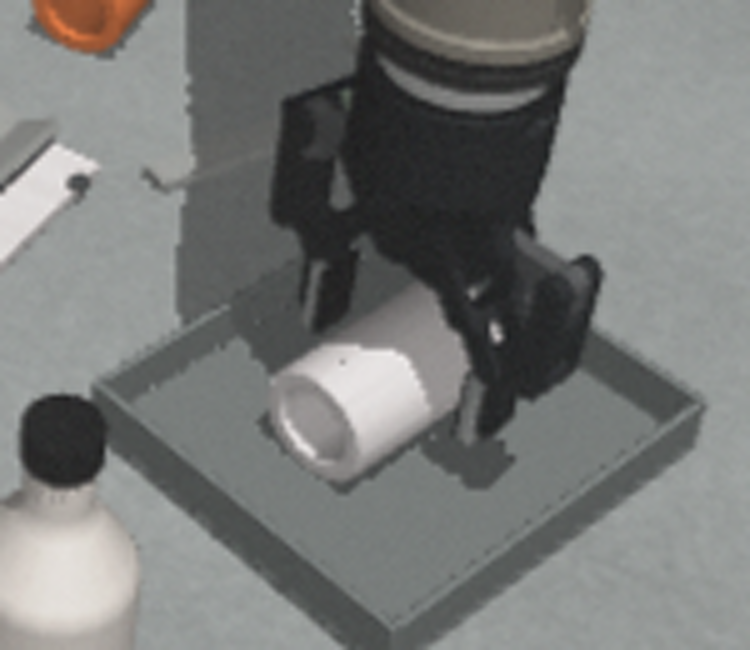

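The sleeve lies on the tray floor with both fingers clear of it. I'll lift straight up and move aside to clear the view.

Emit:
jog_arm:
  rows:
    - {"xyz": [0,0,-1],"delta_rot": [0,0,0],"fingers": 0.15}
    - {"xyz": [0,0,-4],"delta_rot": [0,0,0],"fingers": 0.15}
    - {"xyz": [0,0,-8],"delta_rot": [0,0,0],"fingers": 0.15}
    - {"xyz": [0,0,-12],"delta_rot": [0,0,0],"fingers": 0.15}
    - {"xyz": [0,1,-16],"delta_rot": [0,0,0],"fingers": 0.15}

```text
clock: 33.92
tcp_pos: [0.4719, 0.3462, 0.1795]
orientation: [-0.142, -3.136, 0.007]
contact_force: [2.3, 0.5, -0.3]
grip_width: 0.0725
```

Emit:
jog_arm:
  rows:
    - {"xyz": [0.5,4,-1],"delta_rot": [0,0,0],"fingers": 0.15}
    - {"xyz": [1.5,8,-2],"delta_rot": [0,0,0],"fingers": 0.15}
    - {"xyz": [2.5,12,-2],"delta_rot": [0,0,0],"fingers": 0.15}
    - {"xyz": [3.5,16,-2],"delta_rot": [0,0,0],"fingers": 0.15}
    - {"xyz": [4.5,19,-2],"delta_rot": [0,0,0],"fingers": 0.15}

```text
clock: 34.33
tcp_pos: [0.4429, 0.5434, 0.2001]
orientation: [-0.139, -3.136, 0.003]
contact_force: [-0.1, -0.1, -0.2]
grip_width: 0.0725
```

Run:
```python
from h import *
st()
for n in("top","scene"):
    im=imaging.grab_frame(n);cv2.imwrite(f"pics/f_{n}.png",im)
im=cv2.imread("pics/f_top.png")
crop("top","f_topc",140,100,380,300,3,im)
```

```text
t 34.33 g [-0.0671  0.517   0.2001] F_g [-0.1 -0.1 -0.2] w 0.0725
```

View pics/f_topc.png

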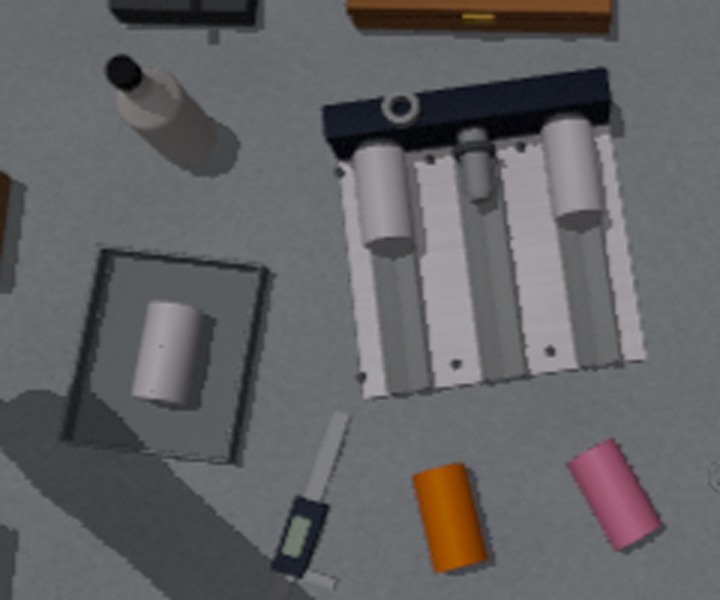

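View pics/f_scene.png

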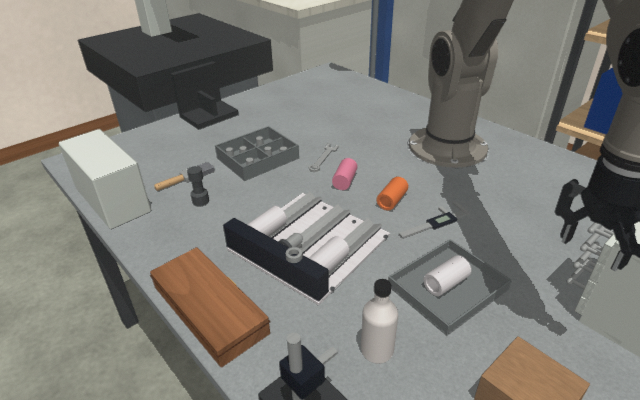

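Both views show the left and right sleeves seated against the block, and the middle sleeve in the tray at (197,218) in the top view. The bystanders look unmoved. One last numeric and at-rest check.

Run:
```python
from h import *
P=at_z("top",(170/3+140,353/3+100),.029)
print("tray xy",R.from_euler('z',-TR[2]).apply(P-[TR[0],TR[1],0]))
for p in [(390,241),(579,216)]: print("rear",w2g(at_z("top",(p[0]/3+140,p[1]/3+100),.06)))
a=cv2.imread("pics/f_top.png");b=imaging.grab_frame("top")
d=cv2.absdiff(a,b)[150:260,150:240].max(2);print("tray diff px>25:",(d>25).sum())
a0=cv2.imread("pics/top0.png");d=cv2.absdiff(a0,b).max(2)
r.hand_in();print("handed in",r.get_obs()["clock"])
```

```text
tray xy [-0.00193494 -0.00898277  0.029     ]
rear [[0.00119334 0.08456079 0.06      ]]
rear [[ 0.00046832 -0.09119586  0.06      ]]
tray diff px>25: 53
the job is handed in; nothing more can be done
the job is handed in; nothing more can be done
```

I tried all three sleeves, left the two good ones home on their pins, and laid the one that binds on its side in the empty left tray. The job was handed in at about 34.5 s of the 72 s allowed.

| Lane | Result | Evidence |
|---|---|---|
| Left | Good, left home | Pushed its collar back and stopped hard at about 20 N, TCP x = -0.0058 m (gauge frame) |
| Middle | Binds, moved to tray | Stopped hard at about 18 N, 26 mm short of home, with its mouth clear of the collar |
| Right | Good, left home | Pushed its collar back and stopped hard at about 18 N, TCP x = -0.0054 m, agreeing with the left |

**Tray:** The last pictures put the sleeve within about 10 mm of the tray's centre. The gripper was open and clear of everything. Orange, pink and the bystanders looked where they had been.

**Checks that disagreed or were weak:**
- The top view put the rear ends of both home sleeves about 6 mm short of nominal (0.001 and 0.000 m against 0.007 m). That is at the 6 mm tolerance, though rough edge-picking and a few mm of error in my gauge fit could explain it. The two hard stops agreed to 0.4 mm, and the scene view matched home for the left sleeve, so I took both as home.
- Comparing two pictures of the tray area, 53 pixels had changed. I put that down to shadow and image noise, but did not check it before handing in.
- The middle and right stops were proved at about 18 N, just under the suggested 20 N.

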